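Fetch the step gauges from behind the bottle, jar and stamp

ROBOT

A 7-joint arm with a two-finger parallel gripper is mounted at the origin on the work surface; the furniture and walls round the work are solid. World frame = base frame: x ahead of the robot, y to its left, z up, the work surface at z = 0. Lengths are in mm, angles in rad, forces in N, time in s.
With the tool pointing down it reaches from about 425 to 925 mm from the base axis. Payload 6.8 kg.
Tool frame: the origin (TCP) lies at the very end of the fingers, on their centre line; the grasp point (between the pads) lies 19 mm behind it; z points along the fingers, y is the direction in which the jaws open and shut (so a half turn about z gives the same grasp; the last joint's range is limited). The gripper opens to 85 mm and grips with 20 to 120 N. Pads are 22 mm wide; open, the fingers measure 114 mm over their backs; the gripper's body (76 mm by 85 mm) begins 54 mm behind the grasp point. The pads swing forward as they close: fully open they stand 13 mm farther back than shut.
Start: joints at [1.158, 0.477, 0.022, 1.555, -0.011, 1.109, -0.083], TCP at [202.578, -643.902, 231.308] pointing down, gripper open.
Joint ranges: [-2.96, 2.96], [-0.34, 2.1], [-1.41, 1.46], [0.24, 2.44], [-1.37, 4.51], [0.17, 1.92], [-2.96, 2.96]. Speed limits (rad/s): [2.39, 2.39, 3.14, 3.14, 3.14, 3.14, 3.14].

INTERFACE

Orientations are given as a unit quaternion [x, y, z, w].
In Python, from cell import bot, camera, camera_params, spotter gives the robot as it stands.
- The arm moves only by the shell command python3 -m pendant 'ROWS' [FORCE]. ROWS is JSON, a list of rows, each a list of 3 entries, a list of its own where there are three numbers: the turn, a rotation vector about the tool's x, y, z in degrees, then the shift along the tool's x, y, z in cm, then the finger opening in cm, from 0 to 8.54. A call has 1 to 5 rows; each row is the pose to reach, as a shift and turn from the pose commanded when the call began, along the tool's axes at that moment; what a row does not reach only later rows make up. A row lasts 1/10 s, in which the tool goes at most 50 mm and 8.59 degrees, less where a joint would pass 70% of its speed; a pose out of reach is approached as far as the arm can. A call with a gripper value outside its range is refused whole. The fingers move at their own pace and stop on an object; FORCE is the grip in N (left out, the last holds). Time passes only in rows, so rows that repeat a pose let the fingers close. It gives the time, the measured TCP pose, the force and the opening at its end, in the units of the state.
- bot.state(): the state, without advancing time (a new reading comes with each control period).
- camera(name): name is "scene" or "top"; returns the picture (384x512x3 uint8, blue, green, red); there is no depth.
- camera_params(name): a dict with "camera_matrix" (3x3 intrinsics, pixels), "rvec" (rotation vector, rad) and "tvec" (3), from world to camera coordinates, as OpenCV has them. Camera axes: x right, y down, z forward; pixel columns grow to the right and rows downward; lengths in mm; the calibration is good to about 2 mm. A picture is of the moment at which its call begins. camera_params takes no time and is no camera call.
- bot.close_job(): hands the job in, once; it reports no verdict.
Trained networks look in the newest picture that a camera, given by its name, has taken for a name from the list of things; names that differ only in an ending like _2 or _b are one class to them, and where a whole thing is asked for, a point or a joint stands for the part that bears it (a point fixed in the world has none). Each returns a list of dicts, best first, with "score" (0 to 1); they miss things now and then, are a little off and sometimes report something else, mostly with a low value. They report only what shows in the picture. A call takes as long as a camera call.
- spotter.regions_of(camera, thing): "region" (384x512 bool, what is visible of it).
- spotter.tip_of(camera, thing): "centre" ([x, y, z] in mm, in world coordinates, good to about 4 mm: a listed point, or the origin of a listed thing).
The state is a dict: "time": time; "qpos": joint angles; "dq": joint speeds; "effort": joint torques, N m; "eef_pos": TCP position; "tool_rot": TCP orientation; "wrist_force": force on the tool from outside, world axes, zero at the start; "torque": the same for the moment, N m; "opening": finger opening in mm.
Only numpy, scipy, OpenCV 4.12 (cv2) and the standard library are available. Lean on these libraries where they do the work, as an engineer would, in place of code of your own. Each camera call takes 0.05 s, during which the arm holds its last target.

TASK

Get the beech cradle of step gauges out for checking: first clear the white alcohol bottle, the jar of swabs and the wooden stamp that hem it in, standing all three upright in the shallow grey tray before you touch the gauges. Then set the gauge cradle flat on the blue checking plate, in the middle and lengthways along it, and only after that stand the bottle, the jar and the stamp back upright, each exactly where it stood at the start. Leave the red marker alone and tip nothing over.

Things in the scene. Friction and masses are not known exactly. Their poses are not given: they have to be found in the camera images.
- alcohol_bottle: White square dispenser bottle with a blue collar and steel dish, 58 x 58 mm body with straight sides up to about 85 mm over its underside, then rounded shoulders and a cap, 138 mm tall in all (so a grip 80 to 95 mm up keeps the hand clear of the cap), 0.2 to 0.4 kg. Origin: centre of its underside, z up; its flat sides face along its own x and y. Stands on the storage plate, on one of the two front places (nearer the robot); the jar stands on the other.
- swab_jar: Clear round jar of white swabs, 53 mm in diameter, glass 60 mm tall, swabs up to 81 mm. Origin: centre of its underside, z up. Stands on the storage plate, on the front place that the bottle does not have (front places lie 96 mm apart, centre to centre).
- stamp: Turned wooden inspection stamp, round, 27 mm in diameter at the foot, a narrower waist about half way up and above it a knob about 24 mm across; 63 mm tall. Origin: centre of its underside, z up. Stands on the storage plate close behind the gauge cradle (farther from the robot). Any height from 45 to 55 mm over its underside is good to hold.
- gauge_set: Beech cradle with five steel step gauges standing in it, 45 mm (own x) by 110 mm (own y); the wooden cradle is 14 mm high and is where to grip, across the 45 mm; the steel gauges (fixed in it) reach up to 38 mm. 0.15 to 0.3 kg. Origin: centre of its underside, z up. It lies on the storage plate, hemmed in by bottle and jar in front and the stamp behind, some 8 to 10 mm from each.
- storage_plate: Fixed thin pale wooden plate, 205 mm (own x) by 200 mm (own y), with black outlines of the places, on which the bottle, jar, stamp and gauges stand at the start. Its own +x points away from the robot. Origin: on its underside, under the middle of the gauge place; its top is 4 mm above the origin. Front places at x -62 mm, y +48 and -48 mm; stamp place at x +48 mm, y 0.
- side_tray: Fixed shallow dark grey tray, 142 mm (own x) by 242 mm (own y), rim 17 mm high; the flat inside is 126 by 226 mm, its floor 2 mm above the origin. Origin: centre of its underside, z up. It and the checking plate lie on either side of the storage plate, in either order.
- checking_plate: Fixed blue-painted steel slab, 85 mm (own x) by 150 mm (own y). Origin: centre of its underside, z up; its flat top is 14 mm above the origin.
- red_marker: Red felt marker, 136 mm long, 18 mm thick, lying nearest the robot on the work board. To be left alone. Origin: centre of its underside.

How it is judged:
By the outcome, as a careful person would: the job done as asked, in the order asked, and still so for the second after the job is handed in, with the robot touching nothing.
It also fails if it takes over 144 s, if anything falls off the work surface, if the arm or the gripper's body presses on something with over 40 N, if the wrist force passes 120 N, or if a joint passes its speed limit or range.

## Working session

There is one attempt and no reset: what is moved stays moved. The work goes in short steps, Python scripts to look and compute and a shell command to move; the robot and the scene stay as the last step left them, time stands still between calls to the robot, and variables do not carry over. Pictures are saved under pics/ and viewed, and the job is handed in when it is done.

```bash
ls; mkdir -p pics; python3 - <<'E'
from cell import bot,camera,camera_params,spotter
import cv2
print(bot.state())
for n in("scene","top"):
    im=camera(n);cv2.imwrite(f"pics/{n}0.png",im);p=camera_params(n);print(n,p)
    for t in "alcohol_bottle swab_jar stamp gauge_set storage_plate side_tray checking_plate red_marker".split():
        r=spotter.tip_of(n,t);print(t,[(round(a['score'],2),[round(float(v)) for v in a['centre']]) for a in r[:3]])
E
```

```text
pics
{'time': 0.0, 'qpos': array([ 1.15789199,  0.47780504,  0.02234881,  1.55645216, -0.01148082,
        1.10928209, -0.08312449]), 'dq': array([ 0.00155205,  0.00062488,  0.00137898,  0.00019578, -0.00045512,
       -0.00090065, -0.00114964]), 'effort': array([-6.44733768e-05, -5.96446860e+01,  1.60809215e+00, -2.81192744e+01,
        1.24498285e-02,  9.51150869e-03,  1.44157923e-05]), 'eef_pos': array([ 202.37109472, -643.33412793,  230.32228068]), 'tool_rot': array([ 9.88409024e-01,  1.51811642e-01, -2.14909352e-04, -8.83376993e-04]), 'wrist_force': array([0.45040192, 0.3240018 , 0.13233304]), 'torque': array([-0.00096706, -0.01621594, -0.00227132]), 'opening': 85.32391656398586}
scene {'camera_matrix': array([[347.79860282,   0.        , 251.76712557],
       [  0.        , 347.79860282, 188.93621885],
       [  0.        ,   0.        ,   1.        ]]), 'rvec': array([ 0.07318367, -3.0088584 ,  0.81009467]), 'tvec': array([531.59828393,  20.95481829, 964.12837277])}
alcohol_bottle [(0.61, [541, 40, 14])]
swab_jar [(0.69, [528, -54, 19])]
stamp [(0.66, [642, -20, 17])]
gauge_se
[... 197 characters left out ...]
, (0.18, [540, 42, 15])]
top {'camera_matrix': array([[474.97162893,   0.        , 258.83245944],
       [  0.        , 474.97162893, 189.33657349],
       [  0.        ,   0.        ,   1.        ]]), 'rvec': array([ 2.12392248, -2.13069323,  0.17661277]), 'tvec': array([   3.08681652,  508.57332571, 1129.97751176])}
alcohol_bottle [(0.64, [540, 48, 13]), (0.57, [529, -53, 13])]
swab_jar [(0.81, [529, -56, 14]), (0.34, [639, -23, 10])]
stamp [(0.65, [640, -22, 12])]
gauge_set [(0.71, [595, -18, 14])]
storage_plate [(0.58, [598, -20, 14])]
side_tray [(0.81, [539, 317, 12]), (0.4, [404, 29, 11])]
checking_plate [(0.85, [520, -316, 10])]
red_marker [(0.8, [404, 28, 8]), (0.31, [595, -16, 13])]
```

View pics/scene0.png

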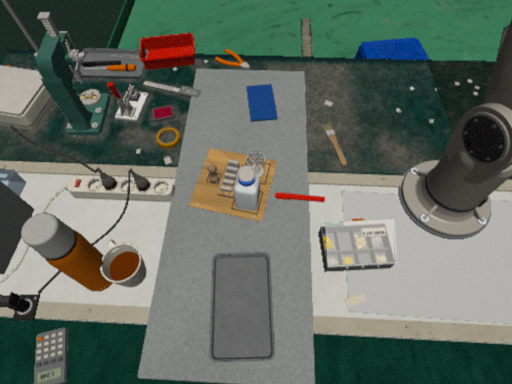

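View pics/top0.png

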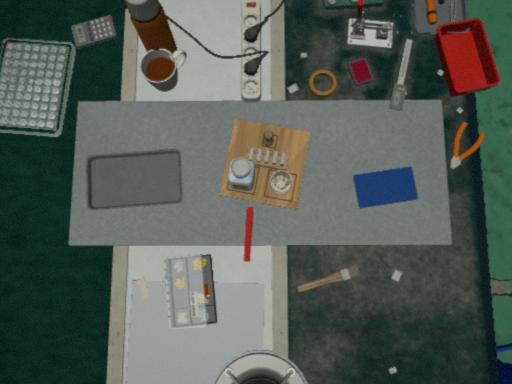

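```bash
cat > h.py <<'E'
import numpy as np,cv2
from cell import bot,camera,camera_params,spotter
from scipy.spatial.transform import Rotation as R
def proj(n,P):
    p=camera_params(n);return cv2.projectPoints(np.array(P,float).reshape(-1,3),p['rvec'],p['tvec'],p['camera_matrix'],None)[0][:,0]
def ray(n,uv,z):
    p=camera_params(n);M=cv2.Rodrigues(p['rvec'])[0];c=-M.T@p['tvec']
    uv=np.atleast_2d(np.asarray(uv,float));d=np.c_[uv,np.ones(len(uv))]@np.linalg.inv(p['camera_matrix']).T@M
    z=np.broadcast_to(z,len(uv));return c+d*((z-c[2])/d[:,2])[:,None]
E
python3 - <<'E'
from h import *
P={}
for n in("scene","top"):
    im=camera(n);
    for t in "storage_plate side_tray checking_plate gauge_set swab_jar alcohol_bottle stamp".split():
        r=spotter.regions_of(n,t)
        if not r: print(n,t,'none');continue
        m=r[0]['region'].astype(np.uint8);cs,_=cv2.findContours(m,0,2);c=max(cs,key=cv2.contourArea)
        z={'storage_plate':14,'side_tray':27,'checking_plate':24}.get(t,20)
        pts=ray(n,c[:,0],z)[:,:2].astype(np.float32)
        rc=cv2.minAreaRect(pts);print(n,t,round(r[0]['score'],2),m.sum(),np.round(rc[0],1),np.round(rc[1],1),round(rc[2],1))
    x0,y0,x1,y1={'scene':(180,140,290,225),'top':(215,110,320,215)}[n]
    cv2.imwrite(f'pics/{n}z.png',cv2.resize(im[y0:y1,x0:x1],None,fx=5.5,fy=5.5,interpolation=cv2.INTER_CUBIC))
E
```

```text
scene storage_plate 0.76 2448 [584.5 -14.1] [201.  206.3] 79.0
scene side_tray 0.98 6745 [540.7 317.3] [146.5 242.2] 4.4
scene checking_plate 0.7 909 [ 518.4 -313.3] [ 84.2 155.2] 7.5
scene gauge_set 0.89 555 [595.9 -23.9] [123.7  48.6] 80.2
scene swab_jar 0.92 341 [526.8 -80. ] [52.3 91.3] 3.4
scene alcohol_bottle 0.76 976 [546.8   3. ] [141.4  68.4] 87.7
scene stamp none
top storage_plate 0.82 3978 [583.3 -13.4] [200.8 208.1] 79.6
top side_tray 0.86 5192 [540.  317.9] [141.9 241.4] 4.2
top checking_plate 0.65 2002 [ 517.3 -314.8] [ 85.6 153.5] 8.8
top gauge_set 0.92 753 [593.3 -17.8] [110.4  50. ] 81.4
top swab_jar 0.93 451 [531.6 -52. ] [55.7 61.8] 89.6
top alcohol_bottle 0.86 800 [554.1  46.9] [66.2 85.6] 89.8
top stamp none
```

```bash
ls pics
```

```text
scene0.png
scenez.png
top0.png
topz.png
```

View pics/topz.png

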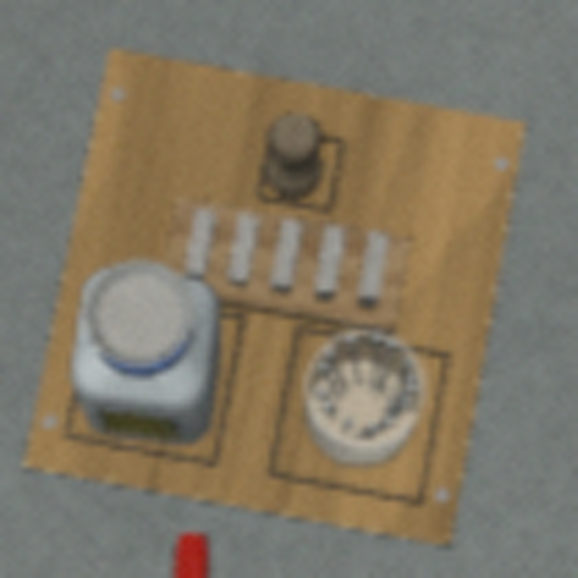

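View pics/scenez.png

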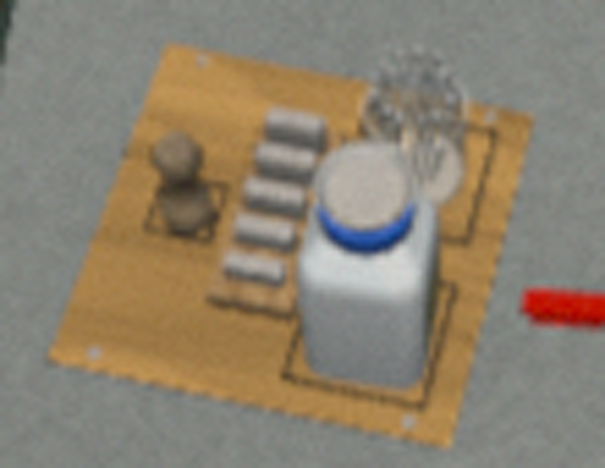

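```bash
python3 - <<'E'
from h import *
from scipy.optimize import least_squares
C={'top':(215,110,[(110,50),(524,123),(447,545),(22,466)]),'scene':(180,140,[(168,43),(533,118),(450,445),(50,360)])}
uv={n:(np.array(c)+.5)/5.5-.5+[x,y] for n,(x,y,c) in C.items()}
# which order? top: (far,left),(far,right),(near,right),(near,left); 
for n in uv:
    for z in(4,14):print(n,z,ray(n,uv[n],z).round(1)[:,:2].tolist())
# scene order check
top=uv['top'];sc=uv['scene']
w=ray('top',top,10)[:,:2];w2=ray('scene',sc,10)[:,:2]
idx=[int(np.argmin(((w2-a)**2).sum(1))) for a in w];print(idx)
sc=sc[idx]
def model(p):
    x,y,z,a=p;c,s=np.cos(a),np.sin(a)
    L=np.array([(102.5,100),(102.5,-100),(-102.5,-100),(-102.5,100)])
    return np.c_[L@np.array([[c,s],[-s,c]])+[x,y],np.full(4,z)]
f=lambda p:np.r_[(proj('top',model(p))-top).ravel(),(proj('scene',model(p))-sc).ravel()]
r=least_squares(f,[584,-14,10,-.18]);print(r.x,np.degrees(r.x[3]),r.fun.round(2).tolist())
E
```

```text
top 4 [[704.3, 65.0], [667.2, -131.9], [465.4, -92.1], [503.1, 104.6]]
top 14 [[701.0, 64.4], [664.2, -130.8], [464.1, -91.4], [501.5, 103.7]]
scene 4 [[665.7, -137.6], [464.2, -96.2], [501.4, 98.3], [702.7, 60.9]]
scene 14 [[663.7, -130.1], [464.6, -89.3], [501.3, 103.0], [700.3, 66.0]]
[3, 0, 1, 2]
[ 5.83039775e+02 -1.38696755e+01  1.14062590e+01 -1.90270896e-01] -10.901719281246583 [-0.15, -0.27, 0.14, 0.07, 0.44, 0.37, 0.08, 0.22, -0.63, 0.05, -0.2, 0.16, 0.37, -0.43, -0.01, 0.67]
```

```bash
cat > ov.py <<'E'
from h import *
def circ(x,y,z,r): t=np.linspace(0,2*np.pi,40);return np.c_[x+r*np.cos(t),y+r*np.sin(t),np.full(40,z)]
def rect(x,y,z,a,b,yaw,ox=0,oy=0):
    L=np.array([(a,b),(a,-b),(-a,-b),(-a,b),(a,b)])/2.+[ox,oy];c,s=np.cos(yaw),np.sin(yaw)
    return np.c_[L@np.array([[c,s],[-s,c]])+[x,y],np.full(5,z)]
def draw(n,im,curves,box,f=5.5):
    x0,y0,x1,y1=box;o=cv2.resize(im[y0:y1,x0:x1],None,fx=f,fy=f,interpolation=cv2.INTER_CUBIC)
    for c,col in curves:
        p=((proj(n,c)-[x0,y0]+.5)*f-.5)
        cv2.polylines(o,[np.round(p*8).astype(np.int32)],False,col,1,cv2.LINE_AA,3)
    return o
BOX={'scene':(180,140,290,225),'top':(215,110,320,215)}
E
cat > fit.py <<'E'
from ov import *
Z=12
S=dict(o=(594.5,-16,-10.9),b=(541,43,-5),j=(527,-54),s=(641,-22),g=(595.5,-18.5,-9))
def curves(S,Z):
    d=np.radians;o=S['o'];r=[];Y=(0,255,255)
    for (a,b,ox,oy) in((205,200,-12,0),):r.append((rect(o[0],o[1],Z,a,b,d(o[2]),ox,oy),(0,255,0)))
    b=S['b']
    r+=[(rect(b[0],b[1],Z,58,58,d(b[2])),Y),(rect(b[0],b[1],Z+85,58,58,d(b[2])),Y),(circ(b[0],b[1],Z+138,20),Y)]
    j=S['j'];r+=[(circ(*j,Z,26.5),(255,0,0)),(circ(*j,Z+60,26.5),(255,0,0))]
    s=S['s'];r+=[(circ(*s,Z,13.5),(0,0,255)),(circ(*s,Z+55,12),(0,0,255))]
    g=S['g'];r+=[(rect(g[0],g[1],Z,45,110,d(g[2])),(255,0,255)),(rect(g[0],g[1],Z+14,45,110,d(g[2])),(255,0,255))]
    return r
if __name__=='__main__':
    for n in BOX: cv2.imwrite(f'pics/ov_{n}.png',draw(n,cv2.imread(f'pics/{n}0.png'),curves(S,Z),BOX[n]))
    f=lambda u:ray('top',(np.array(u)+.5)/5.5-.5+[215,110],Z)[:,:2]
    c,s=np.cos(np.radians(-10.9)),np.sin(np.radians(-10.9))
    for q in([(272,475),(421,503),(449,354),(300,327)],[(343,140),(332,210),(260,198)],[(68,437),(214,465),(243,315)]):
        print(((f(q)-[583,-13.9])@np.array([[c,-s],[s,c]])).round(1).tolist())
E
python3 fit.py
```

```text
[[-84.8, -13.8], [-84.9, -83.6], [-13.6, -84.1], [-13.8, -13.8]]
[[78.6, -17.2], [44.2, -18.2], [43.6, 16.0]]
[[-84.8, 82.1], [-85.1, 13.3], [-13.1, 13.4]]
```

View pics/ov_top.png

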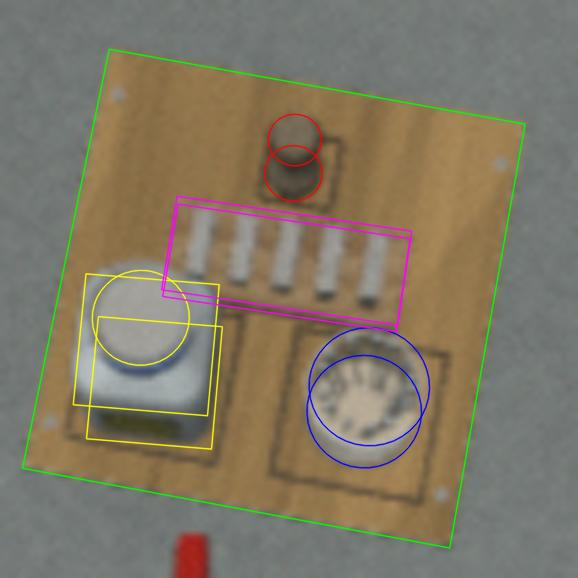

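View pics/ov_scene.png

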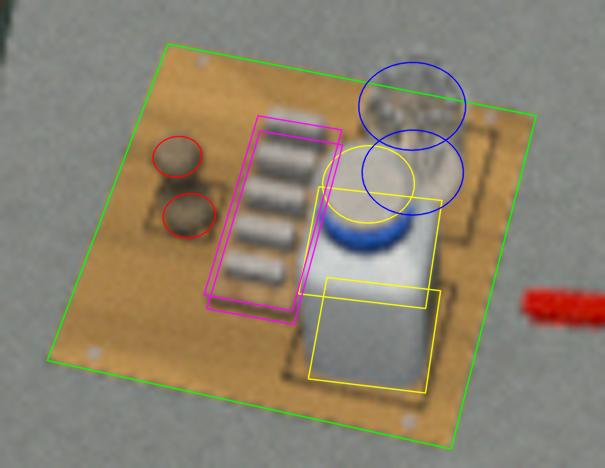

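```bash
cat > sil.py <<'E'
from ov import *
from scipy.optimize import minimize
SS=6
def rr(x,y,z,a,yaw,r): # rounded square
    t=np.linspace(0,2*np.pi,40);c,s=np.cos(yaw),np.sin(yaw)
    L=np.c_[np.sign(np.cos(t))*(a/2-r)+r*np.cos(t),np.sign(np.sin(t))*(a/2-r)+r*np.sin(t)]
    return np.c_[L@np.array([[c,s],[-s,c]])+[x,y],np.full(40,z)]
def parts(t,p,Z):
    if t=='bottle':
        x,y,w=p;w=np.radians(w)
        return [[rr(x,y,Z,58,w,8),rr(x,y,Z+85,58,w,8)],[rr(x,y,Z+85,58,w,8),circ(x,y,Z+112,20)],[circ(x,y,Z+112,20),circ(x,y,Z+138,20)]]
    x,y=p
    if t=='jar': return [[circ(x,y,Z,26.5),circ(x,y,Z+60,26.5)],[circ(x,y,Z+60,24),circ(x,y,Z+80,22)]]
    if t=='stamp': return [[circ(x,y,Z,13.5),circ(x,y,Z+8,13.5)],[circ(x,y,Z+25,7.5),circ(x,y,Z+8,13.5)],[circ(x,y,Z+40,7.5),circ(x,y,Z+25,7.5)],[circ(x,y,Z+45,12),circ(x,y,Z+58,12)],[circ(x,y,Z+63,7),circ(x,y,Z+58,12)]]
def render(n,t,p,Z):
    m=np.zeros((384*SS//2,512*SS//2),np.uint8)  # cover crop
    x0,y0,x1,y1=CR[n];m=np.zeros(((y1-y0)*SS,(x1-x0)*SS),np.uint8)
    for hull in parts(t,p,Z):
        q=(proj(n,np.vstack(hull))-[x0,y0]+.5)*SS-.5
        cv2.fillConvexPoly(m,cv2.convexHull(np.round(q*16).astype(np.int32)),1,cv2.LINE_8,4)
    return cv2.resize(m.astype(np.float32),(x1-x0,y1-y0),interpolation=cv2.INTER_AREA)
CR={'scene':(180,130,290,235),'top':(205,100,330,225)}
E
python3 - <<'E'
from sil import *
M={}
import sys
for n in CR:
    camera(n);x0,y0,x1,y1=CR[n]
    for t,nm in(('bottle','alcohol_bottle'),('jar','swab_jar'),('stamp','stamp')):
        r=spotter.regions_of(n,nm); 
        if r: M[n,t]=r[0]['region'][y0:y1,x0:x1].astype(np.float32);print(n,t,r[0]['score'],M[n,t].sum())
np.save('M.npy',M,allow_pickle=True)
for t,p0 in(('bottle',[541,43,-5]),('jar',[527,-54]),('stamp',[641,-22])):
  for views in(['top'],['scene'],['top','scene']):
    for Z in(12,):
        vs=[n for n in views if (n,t) in M]
        if len(vs)<len(views): continue
        def f(p):
            s=0
            for n in vs:
                m=render(n,t,p,Z);
                if n=='scene' and t=='jar':  # occluded by bottle
                    m=m*(1-np.minimum(1,render(n,'bottle',[541,43,-5],Z)))
                s+=np.abs(m-M[n,t]).sum()
            return s
        r=minimize(f,p0,method='Nelder-Mead',options=dict(initial_simplex=[p0]+[np.array(p0)+d for d in np.eye(len(p0))*5]))
        print(t,vs,Z,r.x.round(1),round(r.fun,1))
E
```

```text
scene bottle 0.61 977.0
scene jar 0.91 409.0
scene stamp 0.53 167.0
top bottle 0.63 768.0
top jar 0.89 423.0
top stamp 0.63 129.0
bottle ['top'] 12 [543.4  43.7  -7. ] 50.6
bottle ['scene'] 12 [543.1  39.6  -7.3] 45.3
bottle ['top', 'scene'] 12 [543.1  42.6  -6.8] 131.1
jar ['top'] 12 [526.1 -52.1] 36.6
jar ['scene'] 12 [525.3 -53.5] 35.9
jar ['top', 'scene'] 12 [525.4 -52. ] 75.8
stamp ['top'] 12 [640.8 -20.8] 17.0Traceback (most recent call last):
  File "<stdin>", line 23, in <module>
    res = _minimize_neldermead(fun, x0, args, callback, bounds=bounds,
                               **options)
    fxr = func(xr)
    fx = function(np.copy(x), *(wrapper_args + args))
  File "<stdin>", line 18, in f
  File "sil.py", line 19, in render
    q=(proj(n,np.vstack(hull))-[x0,y0]+.5)*SS-.5
       ~~~~^^^^^^^^^^^^^^^^^^^
  File "h.py", line 5, in proj
    p=camera_params(n);return cv2.projectPoints(np.array(P,float).reshape(-1,3),p['rvec'],p['tvec'],p['camera_matrix'],None)[0][:,0]
ValueError: time passes only in moves, steps and waits
```

```bash
cat > go.py <<'E'
import sys
from h import *
s=bot.state()
T=R.from_quat(s['tool_rot']);p=np.array(s['eef_pos'])
x,y,z,phi=map(float,sys.argv[1:5])
G=R.from_euler('z',phi,degrees=True)*R.from_quat([1,0,0,0])
d=T.inv().apply(np.array([x,y,z])-p)/10
rv=(T.inv()*G).as_rotvec(degrees=True)
m=T.as_matrix()
print('pos',p.round(1),'phi',np.degrees(np.arctan2(m[1,0],m[0,0])).round(2),'F',np.round(s['wrist_force'],1),'open',round(s['opening'],1),'t',round(s['time'],2))
print('turn',rv.round(2).tolist(),'shift cm',d.round(2).tolist())
E
python3 go.py 560 -190 60 -8
```

```text
pos [ 202.6 -643.9  231.3] phi 17.46 F [-0.7  0.2 -0.2] open 85.7 t 2.1
turn [-0.0, -0.0, 25.46] shift cm [47.72, -32.57, 17.13]
```

```bash
python3 -m pendant '[[[0,0,25.5],[47.7,-32.6,8],0],[[0,0,25.5],[47.7,-32.6,8],0],[[0,0,25.5],[47.7,-32.6,8],0],[[0,0,25.5],[47.7,-32.6,8],0],[[0,0,25.5],[47.7,-32.6,8],0]]' 40; python3 go.py 560 -190 60 -8
```

```text
time: 2.6
eef_pos: [356.8, -447.7, 197.1]
tool_rot: [0.998, -0.07, 0.0, 0.0]
wrist_force: [1.6, -0.1, -0.2]
opening: 12.4
pos [ 356.8 -447.7  197.1] phi -8.05 F [ 1.6 -0.1 -0.2] open 12.4 t 2.6
turn [0.03, -0.03, -0.05] shift cm [16.51, -28.37, 13.7]
```

```bash
python3 -m pendant '[[[0,0,0],[16.5,-28.4,13.7],0],[[0,0,0],[16.5,-28.4,13.7],0],[[0,0,0],[16.5,-28.4,13.7],0],[[0,0,0],[16.5,-28.4,13.7],0],[[0,0,0],[16.5,-28.4,13.7],0]]'; python3 go.py 560 -190 60 -8;python3 -m pendant '[[[0,0,0],[0,0,0],0],[[0,0,0],[0,0,0],0]]'; python3 go.py 560 -190 60 -8
```

```text
time: 3.1
eef_pos: [499.5, -266.6, 100.4]
tool_rot: [0.998, -0.07, 0.0, 0.0]
wrist_force: [0.2, -0.6, -0.2]
opening: 0.1
pos [ 499.5 -266.6  100.4] phi -8.05 F [ 0.2 -0.6 -0.2] open 0.1 t 3.1
turn [0.02, -0.05, -0.05] shift cm [4.91, -8.43, 4.04]
time: 3.3
eef_pos: [498.9, -266.6, 100.3]
tool_rot: [0.998, -0.068, -0.0, -0.0]
wrist_force: [0.3, -0.6, 0.9]
opening: 0.2
pos [ 498.9 -266.6  100.3] phi -7.85 F [ 0.3 -0.6  0.9] open 0.2 t 3.3
turn [-0.02, 0.05, 0.15] shift cm [5.01, -8.42, 4.03]
```

```bash
python3 -m pendant '[[[0,0,0],[5,-8.4,7.5],0],[[0,0,0],[5,-8.4,7.5],0],[[0,0,0],[5,-8.4,7.5],0],[[0,0,0],[5,-8.4,8],0]]'; python3 -m pendant '[[[0,0,0],[0,0,0.3],0],[[0,0,0],[0,0,0.5],0]]'; python3 -m pendant '[[[0,0,0],[0,0,0.2],0],[[0,0,0],[0,0,0.2],0]]'
```

```text
time: 3.7
eef_pos: [560.4, -189.8, 19.7]
tool_rot: [0.998, -0.069, -0.0, -0.001]
wrist_force: [-0.0, 1.3, 1.3]
opening: 0.2
time: 3.9
eef_pos: [558.7, -194.7, 16.4]
tool_rot: [0.997, -0.072, 0.0, 0.001]
wrist_force: [0.0, -0.9, 0.8]
opening: 0.0
time: 4.1
eef_pos: [559.2, -193.2, 14.3]
tool_rot: [0.997, -0.071, 0.0, 0.0]
wrist_force: [-0.1, 0.3, -0.3]
opening: -0.1
```

```bash
for i in 1 2 3; do python3 -m pendant '[[[0,0,0],[0,0,0],0],[[0,0,0],[0,0,0.1],0]]' | sed -n '2,4p'; done
```

```text
eef_pos: [559.8, -192.1, 13.2]
tool_rot: [0.998, -0.07, 0.0, 0.0]
wrist_force: [1.0, -0.6, -0.2]
eef_pos: [559.7, -191.7, 11.9]
tool_rot: [0.998, -0.07, 0.0, 0.0]
wrist_force: [-0.0, 1.3, -0.1]
eef_pos: [559.7, -191.7, 10.8]
tool_rot: [0.998, -0.07, 0.0, 0.0]
wrist_force: [-0.5, 0.4, -0.4]
```

```bash
for i in 1 2 3 4 5; do python3 -m pendant '[[[0,0,0],[0,0,0.1],0],[[0,0,0],[0,0,0.1],0]]' | sed -n '2,4p'; done
```

```text
eef_pos: [559.7, -191.7, 10.1]
tool_rot: [0.998, -0.07, -0.0, -0.0]
wrist_force: [-1.6, 0.8, 5.2]
eef_pos: [559.6, -191.8, 10.1]
tool_rot: [0.998, -0.07, -0.0, 0.0]
wrist_force: [-4.4, 1.6, 14.1]
eef_pos: [559.7, -191.7, 10.0]
tool_rot: [0.998, -0.07, -0.0, 0.0]
wrist_force: [-6.8, 3.0, 23.3]
eef_pos: [559.7, -191.8, 10.0]
tool_rot: [0.998, -0.07, 0.0, 0.0]
wrist_force: [-11.1, 3.4, 32.7]
eef_pos: [559.7, -191.7, 9.9]
tool_rot: [0.998, -0.07, 0.0, 0.0]
wrist_force: [-12.6, 3.8, 41.9]
```

```bash
python3 -m pendant '[[[0,0,0],[0,0,-5],8],[[0,0,0],[0,0,-10],8],[[0,0,0],[0,0,-18],8],[[0,0,0],[0,0,-18],8]]'
sed -i 's/^def proj/import functools\ncamera_params=functools.lru_cache(camera_params)\ndef proj/' h.py
python3 - <<'E'
from sil import *
M=np.load('M.npy',allow_pickle=True).item()
B=[543,43,-7]
for t,p0 in(('bottle',B),('jar',[526,-52]),('stamp',[641,-22])):
  for vs in(['top'],['scene'],['top','scene']):
        Z=14
        def f(p):
            s=0
            for n in vs:
                m=render(n,t,p,Z);
                if n=='scene' and t=='jar': m=m*(1-np.minimum(1,render(n,'bottle',B,Z)))
                s+=np.abs(m-M[n,t]).sum()
            return s
        r=minimize(f,p0,method='Nelder-Mead',options=dict(initial_simplex=[p0]+[np.array(p0)+d for d in np.eye(len(p0))*5]))
        print(t,vs,r.x.round(1),round(r.fun,1))
E
sed -i 's/^Z=12/Z=14/; s/^S=.*/S=dict(o=(595.2,-16,-10.9),b=(543,42.5,-8),j=(525.5,-52),s=(641,-22),g=(595,-18,-10))/' fit.py; python3 fit.py
```

```text
time: 6.1
eef_pos: [561.0, -192.1, 190.0]
tool_rot: [0.998, -0.07, 0.003, 0.0]
wrist_force: [1.2, -0.5, -0.4]
opening: 58.2
bottle ['top'] [543.   43.7  -7. ] 49.8
bottle ['scene'] [542.9  40.8  -8. ] 43.2
bottle ['top', 'scene'] [543.   42.9  -7. ] 113.2
jar ['top'] [525.5 -52. ] 37.4
jar ['scene'] [525.1 -51.6] 31.0
jar ['top', 'scene'] [525.4 -52. ] 69.2
stamp ['top'] [639.8 -20.7] 17.4
stamp ['scene'] [641.8 -22.6] 21.2
stamp ['top', 'scene'] [641.3 -21.3] 42.3
[[-85.1, -13.9], [-85.2, -83.5], [-14.1, -84.0], [-14.2, -13.8]]
[[78.0, -17.2], [43.6, -18.3], [43.1, 15.9]]
[[-85.1, 81.9], [-85.5, 13.2], [-13.5, 13.3]]
```

View pics/ov_top.png

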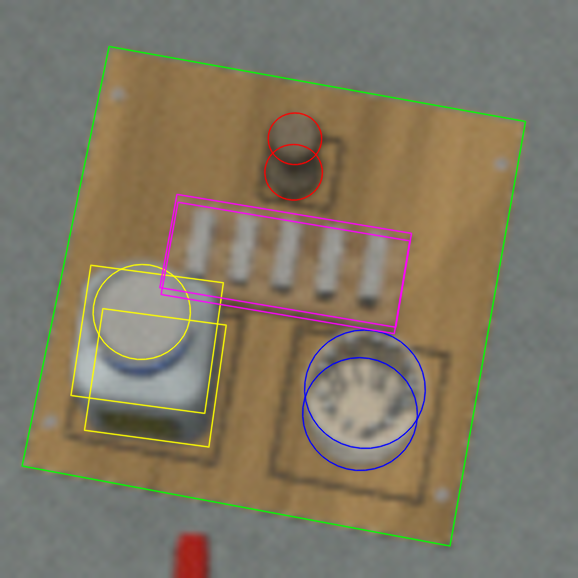

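View pics/ov_scene.png

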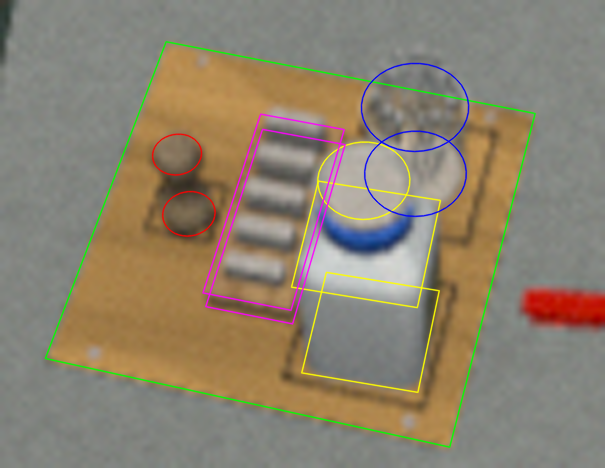

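```bash
python3 go.py 542.5 42.5 185 -7
```

```text
pos [ 561.  -192.1  190. ] phi -8.04 F [ 1.2 -0.5 -0.4] open 58.2 t 6.1
turn [0.03, -0.29, -1.04] shift cm [-5.12, -22.97, 0.47]
```

```bash
python3 -m pendant '[[[0,0,-1],[-2,-8,0.5],8.5],[[0,0,-1],[-4,-16,0.5],8.5],[[0,0,-1],[-5.1,-23,0.5],8.5],[[0,0,-1],[-5.1,-23,0.5],8.5],[[0,0,-1],[-5.1,-23,0.5],8.5]]'; python3 -m pendant '[[[0,0,0],[0,0,0],8.5],[[0,0,0],[0,0,0],8.5],[[0,0,0],[0,0,0],8.5],[[0,0,0],[0,0,0],8.5]]';python3 go.py 542.5 42.5 81 -7
```

```text
time: 6.6
eef_pos: [540.6, 47.0, 180.9]
tool_rot: [0.998, -0.06, 0.0, -0.001]
wrist_force: [-0.6, 0.1, -0.4]
opening: 84.9
time: 7.0
eef_pos: [541.4, 41.3, 180.7]
tool_rot: [0.998, -0.063, -0.0, 0.0]
wrist_force: [-1.0, 0.0, 0.8]
opening: 85.1
pos [541.4  41.3 180.7] phi -7.2 F [-1.   0.   0.8] open 85.1 t 7.0
turn [0.04, 0.0, -0.2] shift cm [0.1, -0.14, 9.97]
```

```bash
python3 -m pendant '[[[0,0,0],[0.1,-0.1,3],8.5],[[0,0,0],[0.1,-0.1,6],8.5],[[0,0,0],[0.1,-0.1,8],8.5],[[0,0,0],[0.1,-0.1,10],8.5],[[0,0,0],[0.1,-0.1,10],8.5]]'; python3 -m pendant '[[[0,0,0],[0,0,0],8.5],[[0,0,0],[0,0,0],8.5],[[0,0,0],[0,0,0],8.5]]'; python3 go.py 542.5 42.5 81 -7
python3 - <<'E'
from h import *
a=camera('top')[110:215,205:320];b=camera('scene')[130:225,180:290]
cv2.imwrite('pics/g1.png',np.hstack([cv2.resize(a,(380,346)),cv2.resize(b,(401,346))]))
E
```

```text
time: 7.5
eef_pos: [540.5, 42.3, 78.3]
tool_rot: [0.998, -0.062, -0.002, 0.001]
wrist_force: [-0.0, 0.3, 0.3]
opening: 85.0
time: 7.8
eef_pos: [543.3, 43.9, 82.0]
tool_rot: [0.998, -0.062, 0.001, -0.0]
wrist_force: [0.5, -0.4, 0.3]
opening: 85.0
pos [543.3  43.9  82. ] phi -7.07 F [ 0.5 -0.4  0.3] open 85.0 t 7.8
turn [-0.03, -0.12, -0.07] shift cm [-0.06, 0.15, 0.1]
```

View pics/g1.png

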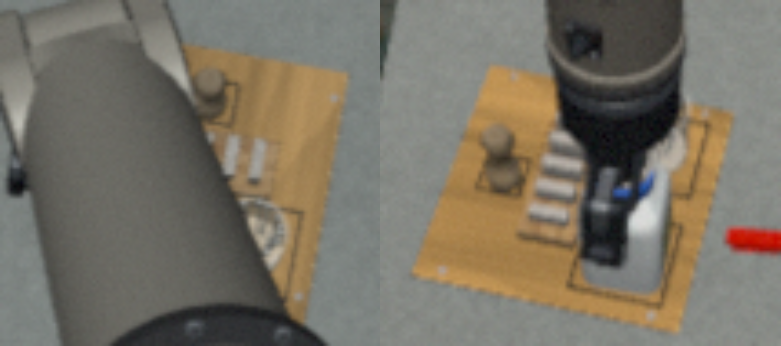

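```bash
python3 - <<'E'
from ov import *
im=cv2.imread('pics/g1.png')
from h import *
b=camera('scene');a=np.radians(-7)
cv2.imwrite('pics/g2.png',draw('scene',b,[(rect(542.5,42.5,14,58,58,a),(0,255,255)),(rect(542.5,42.5,99,58,58,a),(0,255,255)),(rect(543.3,43.9,82,22,85,a),(0,0,255)),(rect(543.3,43.9,101,22,85,a),(0,0,255)),(rect(543.3,43.9,101,22,114,a),(255,0,255))],(200,140,290,225),6.5))
E
```

```text
(no output)
```

View pics/g2.png

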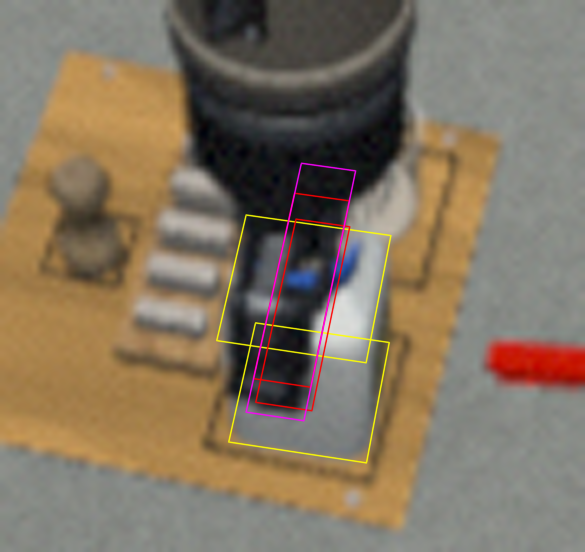

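```bash
python3 -m pendant '[[[0,0,0],[0,0.1,0.1],8.5],[[0,0,0],[0,0.1,0.1],5],[[0,0,0],[0,0.1,0.1],5],[[0,0,0],[0,0.1,0.1],5],[[0,0,0],[0,0.1,0.1],5]]' 45; python3 -m pendant '[[[0,0,0],[0,0,0],5],[[0,0,0],[0,0,0],5],[[0,0,0],[0,0,0],5],[[0,0,0],[0,0,0],5]]';python3 go.py 542.5 42.5 81 -7
```

```text
time: 8.45
eef_pos: [542.4, 42.8, 79.9]
tool_rot: [0.998, -0.061, 0.0, 0.0]
wrist_force: [0.3, -1.6, 1.9]
opening: 57.5
time: 8.85
eef_pos: [542.4, 42.8, 79.9]
tool_rot: [0.998, -0.061, 0.0, 0.0]
wrist_force: [-0.4, -1.4, 4.0]
opening: 57.5
pos [542.4  42.8  79.9] phi -7.05 F [-0.4 -1.4  4. ] open 57.5 t 8.85
turn [0.01, -0.02, -0.05] shift cm [0.01, 0.03, -0.11]
```

```bash
python3 -m pendant '[[[0,0,0],[0,0,-1],5],[[0,0,0],[0,0,-3],5],[[0,0,0],[0,0,-6],5],[[0,0,0],[0,0,-6.5],5],[[0,0,0],[0,0,-6.5],5]]'; python3 go.py 535 391 140 -7
```

```text
time: 9.35
eef_pos: [542.6, 43.3, 145.4]
tool_rot: [0.998, -0.061, 0.001, -0.0]
wrist_force: [0.6, -0.1, -3.5]
opening: 57.6
pos [542.6  43.3 145.4] phi -7.02 F [ 0.6 -0.1 -3.5] open 57.6 t 9.35
turn [-0.03, -0.09, -0.02] shift cm [-5.0, -34.42, 0.55]
```

```bash
python3 -m pendant '[[[0,0,0],[-0.3,-2,0.5],5],[[0,0,0],[-0.9,-6,0.5],5],[[0,0,0],[-1.5,-10.5,0.5],5],[[0,0,0],[-2.2,-15,0.5],5],[[0,0,0],[-2.9,-20,0.5],5]]'; python3 -m pendant '[[[0,0,0],[-0.7,-5,0],5],[[0,0,0],[-1.3,-9,0],5],[[0,0,0],[-1.8,-12.5,0],5],[[0,0,0],[-2.1,-14.4,0],5],[[0,0,0],[-2.1,-14.4,0],5]]';python3 -m pendant '[[[0,0,0],[0,0,0],5],[[0,0,0],[0,0,0],5],[[0,0,0],[0,0,0],5],[[0,0,0],[0,0,0],5]]'; python3 go.py 535 391 78 -7
```

```text
time: 9.85
eef_pos: [536.7, 244.9, 137.8]
tool_rot: [0.998, -0.062, -0.001, 0.001]
wrist_force: [1.3, -1.0, -3.0]
opening: 57.5
time: 10.35
eef_pos: [532.5, 393.4, 137.9]
tool_rot: [0.998, -0.059, -0.001, -0.0]
wrist_force: [-1.2, -0.1, -2.7]
opening: 57.3
time: 10.75
eef_pos: [535.3, 388.7, 139.8]
tool_rot: [0.998, -0.062, 0.0, 0.0]
wrist_force: [0.8, -0.3, -3.1]
opening: 57.7
pos [535.3 388.7 139.8] phi -7.14 F [ 0.8 -0.3 -3.1] open 57.7 t 10.75
turn [0.03, -0.01, -0.14] shift cm [-0.06, -0.22, 6.18]
```

```bash
python3 -m pendant '[[[0,0,0],[0,-0.2,2],5],[[0,0,0],[0,-0.2,4],5],[[0,0,0],[0,-0.2,5],5],[[0,0,0],[0,-0.2,5.6],5],[[0,0,0],[0,-0.2,5.8],5]]';python3 -m pendant '[[[0,0,0],[0,0,0],5],[[0,0,0],[0,0,0],5],[[0,0,0],[0,0,0],5],[[0,0,0],[0,0,0.2],5],[[0,0,0],[0,0,0.2],5]]'; python3 go.py 535 391 78 -7
```

```text
time: 11.25
eef_pos: [535.1, 391.8, 81.5]
tool_rot: [0.998, -0.062, -0.0, 0.0]
wrist_force: [0.7, 0.7, -3.0]
opening: 57.4
time: 11.75
eef_pos: [535.0, 392.0, 79.7]
tool_rot: [0.998, -0.061, -0.0, 0.0]
wrist_force: [0.2, 0.5, -3.3]
opening: 57.4
pos [535.  392.   79.7] phi -7.04 F [ 0.2  0.5 -3.3] open 57.4 t 11.75
turn [0.01, 0.0, -0.04] shift cm [0.01, 0.1, 0.17]
```

```bash
python3 -m pendant '[[[0,0,0],[0,0,0.1],5],[[0,0,0],[0,0,0.1],5],[[0,0,0],[0,0,0.2],5],[[0,0,0],[0,0,0.2],5]]'
```

```text
time: 12.15
eef_pos: [535.1, 392.1, 78.4]
tool_rot: [0.998, -0.061, 0.0, 0.0]
wrist_force: [-1.6, -2.1, 3.4]
opening: 57.2
```

```bash
python3 -m pendant '[[[0,0,0],[0,0,0],7],[[0,0,0],[0,0,0],8],[[0,0,0],[0,0,0],8.5],[[0,0,0],[0,0,-2],8.5],[[0,0,0],[0,0,-6],8.5]]';python3 -m pendant '[[[0,0,0],[0,0,-4],8.5],[[0,0,0],[0,0,-6],8.5]]';python3 go.py 525.5 -52 130 -10
```

```text
time: 12.65
eef_pos: [533.2, 390.5, 135.0]
tool_rot: [0.998, -0.061, -0.002, 0.002]
wrist_force: [-0.2, -0.4, 0.0]
opening: 85.2
time: 12.85
eef_pos: [536.4, 393.3, 201.8]
tool_rot: [0.998, -0.061, 0.002, -0.002]
wrist_force: [0.7, 0.7, 0.2]
opening: 84.7
pos [536.4 393.3 201.8] phi -7.04 F [0.7 0.7 0.2] open 84.7 t 12.85
turn [-0.24, -0.2, 2.96] shift cm [4.35, 44.36, 7.02]
```

```bash
python3 -m pendant '[[[0,0,3],[0.5,5,1],8.5],[[0,0,3],[1,10,4],8.5],[[0,0,3],[1.5,15,7],8.5],[[0,0,3],[2,20,7],8.5],[[0,0,3],[2.5,25,7],8.5]]'; python3 go.py 525.5 -52 130 -10; python3 -m pendant '[[[0,0,0],[0.5,5,0],8.5],[[0,0,0],[1,10,0],8.5],[[0,0,0],[1.3,14,0],8.5],[[0,0,0],[1.8,17,0],8.5],[[0,0,0],[2,19,0],8.5]]';python3 -m pendant '[[[0,0,0],[0,0,0],8.5],[[0,0,0],[0,0,0],8.5],[[0,0,0],[0,0,0],8.5],[[0,0,0],[0,0,0],8.5]]';python3 go.py 525.5 -52 35 -10
```

```text
time: 13.35
eef_pos: [528.6, 155.7, 127.1]
tool_rot: [0.996, -0.087, -0.001, 0.0]
wrist_force: [1.3, -1.0, -0.2]
opening: 85.2
pos [528.6 155.7 127.1] phi -9.99 F [ 1.3 -1.  -0.2] open 85.2 t 13.35
turn [0.05, 0.08, 0.01] shift cm [3.3, 20.51, -0.27]
time: 13.85
eef_pos: [516.1, -36.2, 128.6]
tool_rot: [0.996, -0.089, 0.0, 0.0]
wrist_force: [-0.1, 1.0, 0.4]
opening: 84.9
time: 14.25
eef_pos: [516.4, -31.4, 128.4]
tool_rot: [0.996, -0.086, 0.0, -0.0]
wrist_force: [0.1, 0.3, 0.3]
opening: 85.2
pos [516.4 -31.4 128.4] phi -9.89 F [0.1 0.3 0.3] open 85.2 t 14.25
turn [-0.03, -0.01, 0.11] shift cm [1.25, 1.88, 9.34]
```

```bash
python3 -m pendant '[[[0,0,0],[1.2,1.9,0],8.5],[[0,0,0],[1.2,1.9,0],8.5],[[0,0,0],[1.2,1.9,0],8.5],[[0,0,0],[1.2,1.9,2],8.5],[[0,0,0],[1.2,1.9,5],8.5]]'; python3 -m pendant '[[[0,0,0],[0,0,2],8.5],[[0,0,0],[0,0,3.5],8.5],[[0,0,0],[0,0,4.3],8.5],[[0,0,0],[0,0,4.3],8.5],[[0,0,0],[0,0,4.3],8.5]]';python3 -m pendant '[[[0,0,0],[0,0,0],8.5],[[0,0,0],[0,0,0],8.5]]';python3 go.py 525.5 -52 35 -10
```

```text
time: 14.75
eef_pos: [526.3, -52.5, 79.3]
tool_rot: [0.996, -0.087, 0.002, -0.0]
wrist_force: [-0.6, -0.3, -0.6]
opening: 85.2
time: 15.25
eef_pos: [525.0, -53.3, 35.8]
tool_rot: [0.996, -0.087, 0.0, -0.0]
wrist_force: [-0.1, -1.3, 1.3]
opening: 85.4
time: 15.45
eef_pos: [525.3, -53.8, 36.2]
tool_rot: [0.996, -0.088, 0.001, -0.0]
wrist_force: [-0.2, -0.3, -0.3]
opening: 85.0
pos [525.3 -53.8  36.2] phi -10.04 F [-0.2 -0.3 -0.3] open 85.0 t 15.45
turn [-0.01, -0.09, -0.04] shift cm [-0.01, -0.18, 0.12]
```

```bash
python3 -m pendant '[[[0,0,0],[0,-0.2,0.1],8.5],[[0,0,0],[0,-0.2,0.1],8.5],[[0,0,0],[0,-0.2,0.1],5],[[0,0,0],[0,-0.2,0.1],4.5],[[0,0,0],[0,-0.2,0.1],4.5]]' 40; python3 -m pendant '[[[0,0,0],[0,0,0],4.5],[[0,0,0],[0,0,0],4.5],[[0,0,0],[0,0,0],4.5],[[0,0,0],[0,0,0],4.5]]';python3 go.py 525.5 -52 35 -10;python3 -m pendant '[[[0,0,0],[0,0,-0.5],4.5],[[0,0,0],[0,0,-3],4.5],[[0,0,0],[0,0,-6],4.5],[[0,0,0],[0,0,-6.5],4.5],[[0,0,0],[0,0,-6.5],4.5]]';python3 go.py 546 244 95 -10
```

```text
time: 15.95
eef_pos: [525.1, -52.1, 34.6]
tool_rot: [0.996, -0.088, 0.0, 0.0]
wrist_force: [-1.6, -0.2, 2.1]
opening: 51.8
time: 16.35
eef_pos: [525.1, -52.0, 34.5]
tool_rot: [0.996, -0.088, 0.0, 0.0]
wrist_force: [-0.6, -1.3, 5.2]
opening: 51.7
pos [525.1 -52.   34.5] phi -10.05 F [-0.6 -1.3  5.2] open 51.7 t 16.35
turn [0.01, -0.01, -0.05] shift cm [0.04, -0.01, -0.05]
time: 16.85
eef_pos: [525.7, -51.8, 100.2]
tool_rot: [0.996, -0.087, 0.001, -0.0]
wrist_force: [-0.7, 0.1, -0.6]
opening: 51.4
pos [525.7 -51.8 100.2] phi -10.03 F [-0.7  0.1 -0.6] open 51.4 t 16.85
turn [-0.02, -0.12, -0.03] shift cm [-3.16, -29.48, 0.52]
```

```bash
python3 -m pendant '[[[0,0,0],[-0.3,-3,0.5],4.5],[[0,0,0],[-0.8,-8,0.5],4.5],[[0,0,0],[-1.4,-13,0.5],4.5],[[0,0,0],[-1.9,-18,0.5],4.5],[[0,0,0],[-2.4,-23,0.5],4.5]]'; python3 -m pendant '[[[0,0,0],[-0.4,-3.5,0],4.5],[[0,0,0],[-0.7,-6,0],4.5],[[0,0,0],[-0.7,-6.5,0],4.5],[[0,0,0],[-0.7,-6.5,0],4.5],[[0,0,0],[-0.7,-6.5,0],4.5]]';python3 -m pendant '[[[0,0,0],[0,0,0],4.5],[[0,0,0],[0,0,0],4.5],[[0,0,0],[0,0,0],4.5]]'; python3 go.py 546 244 32.5 -10
python3 - <<'E'
from h import *
b=camera('scene');cv2.imwrite('pics/g3.png',b)
E
```

```text
time: 17.35
eef_pos: [540.3, 179.3, 92.7]
tool_rot: [0.996, -0.088, -0.001, 0.001]
wrist_force: [1.5, -0.3, -1.3]
opening: 51.2
time: 17.85
eef_pos: [545.5, 240.7, 93.4]
tool_rot: [0.996, -0.088, -0.001, 0.001]
wrist_force: [0.3, -0.0, -0.8]
opening: 51.5
time: 18.15
eef_pos: [546.0, 241.9, 94.4]
tool_rot: [0.996, -0.088, 0.0, 0.0]
wrist_force: [-0.7, -0.6, -0.8]
opening: 51.7
pos [546.  241.9  94.4] phi -10.12 F [-0.7 -0.6 -0.8] open 51.7 t 18.15
turn [0.02, -0.01, -0.12] shift cm [-0.04, -0.21, 6.19]
```

View pics/g3.png

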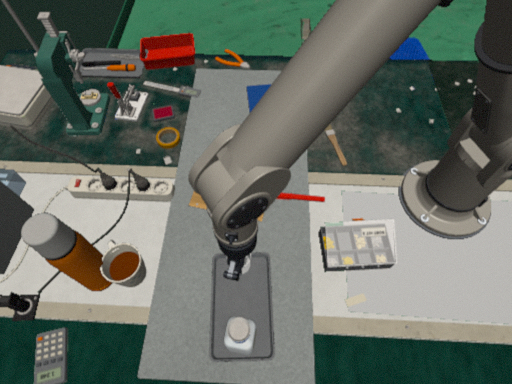

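The bottle stands upright in the tray at about (240,333). The jar is in the gripper at about (243,265), over the tray's near end. Next I lower it.

```bash
python3 -m pendant '[[[0,0,0],[0,-0.2,2],4.5],[[0,0,0],[0,-0.2,4],4.5],[[0,0,0],[0,-0.2,5.3],4.5],[[0,0,0],[0,-0.2,5.8],4.5],[[0,0,0],[0,-0.2,5.8],4.5]]';python3 -m pendant '[[[0,0,0],[0,0,0],4.5],[[0,0,0],[0,0,0.1],4.5],[[0,0,0],[0,0,0.2],4.5],[[0,0,0],[0,0,0.3],4.5],[[0,0,0],[0,0,0.3],4.5]]'; python3 go.py 546 244 32.5 -10
```

```text
time: 18.7
eef_pos: [545.9, 244.6, 35.8]
tool_rot: [0.996, -0.087, -0.0, 0.0]
wrist_force: [0.4, 0.6, -1.5]
opening: 51.2
time: 19.2
eef_pos: [546.2, 244.9, 33.4]
tool_rot: [0.996, -0.087, 0.0, 0.0]
wrist_force: [-0.1, -0.7, -1.3]
opening: 52.0
pos [546.2 244.9  33.4] phi -10.04 F [-0.1 -0.7 -1.3] open 52.0 t 19.2
turn [0.0, -0.0, -0.04] shift cm [-0.0, 0.09, 0.09]
```

```bash
python3 -m pendant '[[[0,0,0],[0,0,0.1],4.5],[[0,0,0],[0,0,0.1],4.5]]'; python3 -m pendant '[[[0,0,0],[0,0,0.1],4.5],[[0,0,0],[0,0,0.1],4.5]]'
```

```text
time: 19.4
eef_pos: [546.4, 244.9, 33.0]
tool_rot: [0.996, -0.088, 0.0, -0.0]
wrist_force: [-1.5, -0.1, 5.3]
opening: 51.6
time: 19.6
eef_pos: [546.5, 244.9, 32.9]
tool_rot: [0.996, -0.088, 0.0, -0.0]
wrist_force: [-3.5, -1.9, 14.9]
opening: 51.2
```

```bash
python3 -m pendant '[[[0,0,0],[0,0,-0.1],4.5],[[0,0,0],[0,0,-0.1],6],[[0,0,0],[0,0,-0.1],7.5],[[0,0,0],[0,0,-0.1],7.5],[[0,0,0],[0,0,-3],7.5]]';python3 -m pendant '[[[0,0,0],[0,0,-5],7.5],[[0,0,0],[0,0,-9],7]]';python3 go.py 641 -21.8 130 -10
```

```text
time: 20.1
eef_pos: [543.5, 243.5, 58.1]
tool_rot: [0.996, -0.087, -0.003, 0.002]
wrist_force: [0.1, -0.6, 0.4]
opening: 75.0
time: 20.3
eef_pos: [546.2, 244.9, 153.0]
tool_rot: [0.996, -0.087, -0.0, -0.0]
wrist_force: [0.6, 0.6, 0.3]
opening: 69.8
pos [546.2 244.9 153. ] phi -10.04 F [0.6 0.6 0.3] open 69.8 t 20.3
turn [-0.0, 0.01, -0.04] shift cm [13.98, 24.61, 2.29]
```

```bash
python3 -m pendant '[[[0,0,0],[2.5,4.2,1],6],[[0,0,0],[5,8.5,2.3],6],[[0,0,0],[7.5,13,2.3],6],[[0,0,0],[10,17.5,2.3],6],[[0,0,0],[12.5,22,2.3],6]]'; python3 -m pendant '[[[0,0,0],[1.5,2.6,0],6],[[0,0,0],[1.5,2.6,0],6],[[0,0,0],[1.5,2.6,0],6],[[0,0,0],[1.5,2.6,0],6],[[0,0,0],[1.5,2.6,0],6]]';python3 go.py 641 -21.8 45 -10; python3 -m pendant '[[[0,0,0],[0,0,0],6],[[0,0,0],[0,0,0],6],[[0,0,0],[0,0,0],6]]';python3 go.py 641 -21.8 45 -10
python3 - <<'E'
from h import *
r=spotter.tip_of
for n in('scene','top'):
    cv2.imwrite(f'pics/g4{n}.png',camera(n));print(n,[(a['score'],a['centre']) for a in r(n,'stamp')][:2])
E
```

```text
time: 20.8
eef_pos: [629.3, 10.0, 128.1]
tool_rot: [0.996, -0.087, -0.0, -0.0]
wrist_force: [1.4, -0.4, -0.3]
opening: 60.1
time: 21.3
eef_pos: [638.9, -14.1, 128.3]
tool_rot: [0.996, -0.086, -0.0, -0.0]
wrist_force: [-0.0, 0.8, 0.2]
opening: 59.9
pos [638.9 -14.1 128.3] phi -9.87 F [-0.   0.8  0.2] open 59.9 t 21.3
turn [-0.05, 0.03, 0.13] shift cm [0.34, 0.73, 8.33]
time: 21.6
eef_pos: [639.2, -15.8, 128.4]
tool_rot: [0.996, -0.087, 0.0, -0.0]
wrist_force: [0.1, -0.9, -0.1]
opening: 59.9
pos [639.2 -15.8 128.4] phi -10.0 F [ 0.1 -0.9 -0.1] open 59.9 t 21.6
turn [-0.0, -0.0, -0.0] shift cm [0.28, 0.56, 8.34]
scene [(0.58, [639.8, -20.4, 19.0])]
top [(0.36, [519.3, -313.9, 9.9])]
```

View pics/g4scene.png

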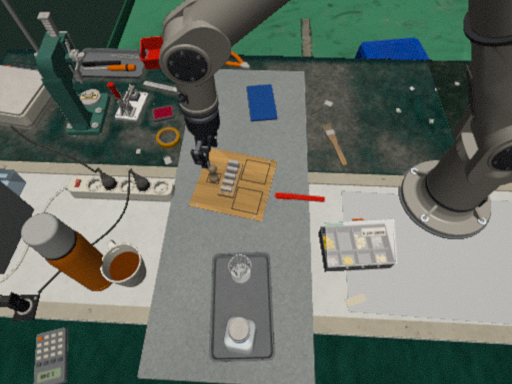

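```bash
python3 -m pendant '[[[0,0,0],[0.3,0.5,1],6],[[0,0,0],[0.3,0.5,4],6],[[0,0,0],[0.3,0.5,6.5],6],[[0,0,0],[0.3,0.5,8],6],[[0,0,0],[0.3,0.5,8.3],6]]'; python3 -m pendant '[[[0,0,0],[0,0,0],6],[[0,0,0],[0,0,0],6],[[0,0,0],[0,0,0],6],[[0,0,0],[0,0,0],6]]';python3 go.py 641 -21.8 45 -10
python3 - <<'E'
from ov import *
n='scene';b=camera(n);p=bot.state()['eef_pos']
cv2.imwrite('pics/g5.png',draw(n,b,[(circ(641,-21.8,14,13.5),(0,255,255)),(circ(641,-21.8,69,12),(0,255,255)),(rect(p[0],p[1],50,22,60,np.radians(-10)),(0,0,255))],(180,130,280,220),6))
E
```

```text
time: 22.3
eef_pos: [639.8, -22.1, 42.9]
tool_rot: [0.996, -0.088, -0.002, 0.0]
wrist_force: [0.3, -0.0, 0.4]
opening: 60.0
time: 22.7
eef_pos: [642.1, -21.7, 46.4]
tool_rot: [0.996, -0.087, 0.001, -0.0]
wrist_force: [0.7, -0.2, -0.6]
opening: 59.7
pos [642.1 -21.7  46.4] phi -10.04 F [ 0.7 -0.2 -0.6] open 59.7 t 22.7
turn [-0.02, -0.1, -0.04] shift cm [-0.1, 0.03, 0.14]
```

View pics/g5.png

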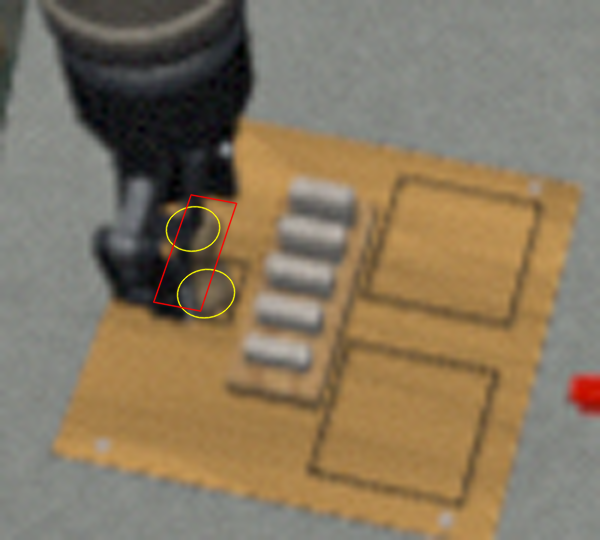

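```bash
python3 -m pendant '[[[0,0,0],[0,0,0.1],6],[[0,0,0],[0,0,0.1],4],[[0,0,0],[0,0,0.1],2],[[0,0,0],[0,0,0.1],1.5],[[0,0,0],[0,0,0.1],1.5]]' 35; python3 -m pendant '[[[0,0,0],[0,0,0],1.5],[[0,0,0],[0,0,0],1.5],[[0,0,0],[0,0,0],1.5],[[0,0,0],[0,0,0],1.5]]';python3 go.py 540.5 317.5 45 -10
```

```text
time: 23.25
eef_pos: [641.5, -21.8, 44.5]
tool_rot: [0.996, -0.088, 0.0, 0.0]
wrist_force: [0.9, 0.5, 0.5]
opening: 21.7
time: 23.65
eef_pos: [641.5, -21.8, 44.5]
tool_rot: [0.996, -0.088, 0.0, 0.0]
wrist_force: [0.5, -0.8, 2.8]
opening: 22.0
pos [641.5 -21.8  44.5] phi -10.04 F [ 0.5 -0.8  2.8] open 22.0 t 23.65
turn [0.0, -0.01, -0.04] shift cm [-15.86, -31.65, -0.06]
```

```bash
python3 -m pendant '[[[0,0,0],[0,0,-1],1.5],[[0,0,0],[0,0,-4],1.5],[[0,0,0],[0,0,-8],1.5],[[0,0,0],[0,0,-10.5],1.5],[[0,0,0],[0,0,-10.5],1.5]]';python3 go.py 582 308 145 -10
```

```text
time: 24.15
eef_pos: [644.1, -21.5, 154.3]
tool_rot: [0.996, -0.088, 0.004, -0.001]
wrist_force: [0.3, 0.5, 0.5]
opening: 22.1
pos [644.1 -21.5 154.3] phi -10.05 F [0.3 0.5 0.5] open 22.1 t 24.15
turn [-0.1, -0.44, -0.05] shift cm [-11.87, -31.36, 0.9]
```

```bash
python3 -m pendant '[[[0,0,0],[-0.8,-2,0.5],1.5],[[0,0,0],[-2.5,-6.5,0.5],1.5],[[0,0,0],[-4.2,-11,0.5],1.5],[[0,0,0],[-6,-15.5,0.5],1.5],[[0,0,0],[-7.6,-20,0.5],1.5]]'; python3 -m pendant '[[[0,0,0],[-1.7,-4.5,0],1.5],[[0,0,0],[-3,-8,0],1.5],[[0,0,0],[-4.2,-11.4,0],1.5],[[0,0,0],[-4.2,-11.4,0],1.5],[[0,0,0],[-4.2,-11.4,0],1.5]]';python3 -m pendant '[[[0,0,0],[0,0,0],1.5],[[0,0,0],[0,0,0],1.5],[[0,0,0],[0,0,0],1.5],[[0,0,0],[0,0,0],1.5]]'; python3 go.py 582 308 43 -10
```

```text
time: 24.65
eef_pos: [600.0, 190.1, 143.7]
tool_rot: [0.996, -0.087, -0.001, 0.0]
wrist_force: [1.7, -0.1, 0.1]
opening: 21.8
time: 25.15
eef_pos: [578.8, 309.0, 143.5]
tool_rot: [0.996, -0.086, -0.001, 0.0]
wrist_force: [0.2, -0.9, -0.4]
opening: 22.3
time: 25.55
eef_pos: [580.2, 307.2, 144.4]
tool_rot: [0.996, -0.088, 0.0, 0.0]
wrist_force: [-0.5, 0.1, -0.3]
opening: 22.1
pos [580.2 307.2 144.4] phi -10.11 F [-0.5  0.1 -0.3] open 22.1 t 25.55
turn [0.01, -0.01, -0.11] shift cm [0.16, -0.11, 10.14]
```

```bash
python3 -m pendant '[[[0,0,0],[0.2,-0.1,2],1.5],[[0,0,0],[0.2,-0.1,5],1.5],[[0,0,0],[0.2,-0.1,7.5],1.5],[[0,0,0],[0.2,-0.1,9],1.5],[[0,0,0],[0.2,-0.1,9.7],1.5]]';python3 -m pendant '[[[0,0,0],[0,0,0],1.5],[[0,0,0],[0,0,0],1.5],[[0,0,0],[0,0,0],1.5],[[0,0,0],[0,0,0.2],1.5],[[0,0,0],[0,0,0.3],1.5]]';python3 -m pendant '[[[0,0,0],[0,0,0.1],1.5],[[0,0,0],[0,0,0.1],1.5]]'; python3 go.py 582 308 42.5 -10
```

```text
time: 26.05
eef_pos: [581.4, 308.1, 45.9]
tool_rot: [0.996, -0.088, -0.001, 0.001]
wrist_force: [0.4, 0.0, 1.0]
opening: 22.1
time: 26.55
eef_pos: [582.3, 308.8, 44.9]
tool_rot: [0.996, -0.087, 0.0, -0.0]
wrist_force: [0.1, -0.3, -0.5]
opening: 22.2
time: 26.75
eef_pos: [581.9, 308.6, 43.2]
tool_rot: [0.996, -0.088, -0.0, 0.0]
wrist_force: [0.2, 0.3, -0.1]
opening: 22.1
pos [581.9 308.6  43.2] phi -10.04 F [ 0.2  0.3 -0.1] open 22.1 t 26.75
turn [0.01, 0.01, -0.04] shift cm [0.02, 0.06, 0.07]
```

```bash
python3 -m pendant '[[[0,0,0],[0,0,0.1],1.5],[[0,0,0],[0,0,0.1],1.5]]'|sed -n 2,4p;python3 -m pendant '[[[0,0,0],[0,0,0.1],1.5],[[0,0,0],[0,0,0.1],1.5]]'|sed -n 2,4p
```

```text
eef_pos: [582.5, 308.7, 42.9]
tool_rot: [0.996, -0.088, 0.0, -0.0]
wrist_force: [-0.6, -0.6, 4.4]
eef_pos: [583.0, 308.7, 42.8]
tool_rot: [0.996, -0.088, 0.001, -0.0]
wrist_force: [-2.4, -1.5, 10.0]
```

```bash
python3 -m pendant '[[[0,0,0],[0,0,-0.1],1.5],[[0,0,0],[0,0,-0.1],3],[[0,0,0],[0,0,-0.1],4],[[0,0,0],[0,0,-0.1],4],[[0,0,0],[0,0,-2],4]]';python3 -m pendant '[[[0,0,0],[0,0,-5],4],[[0,0,0],[0,0,-10],4]]';python3 - <<'E'
from ov import *
from scipy.optimize import minimize
import sys
for n in('top','scene'):
    im=camera(n);cv2.imwrite(f'pics/g6{n}.png',im)
    c=[]
    for g,col in(((595.5,-17.5,-10),(255,0,255)),):
        a=np.radians(g[2]);c+=[(rect(g[0],g[1],14,45,110,a),col),(rect(g[0],g[1],28,45,110,a),col)]
    cv2.imwrite(f'pics/g6{n}z.png',draw(n,im,c,{'top':(230,120,310,200),'scene':(195,140,280,220)}[n],7))
    print(n,[(a['score'],np.round(a['centre'],1)) for a in spotter.tip_of(n,'gauge_set')][:2])
E
```

```text
time: 27.65
eef_pos: [580.1, 307.6, 58.7]
tool_rot: [0.996, -0.087, -0.002, 0.002]
wrist_force: [-0.2, -0.4, 0.1]
opening: 40.1
time: 27.85
eef_pos: [581.1, 308.2, 161.3]
tool_rot: [0.996, -0.087, -0.001, 0.001]
wrist_force: [2.1, 0.8, -0.3]
opening: 39.9
top [(0.8, array([594.4, -19.5,  15.4]))]
scene []
```

View pics/g6topz.png

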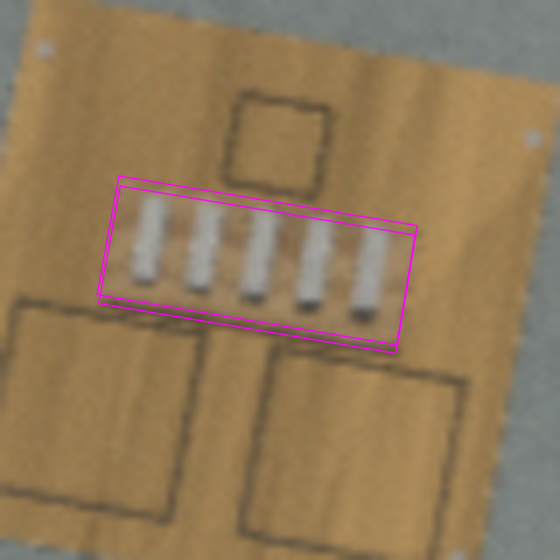

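View pics/g6scenez.png

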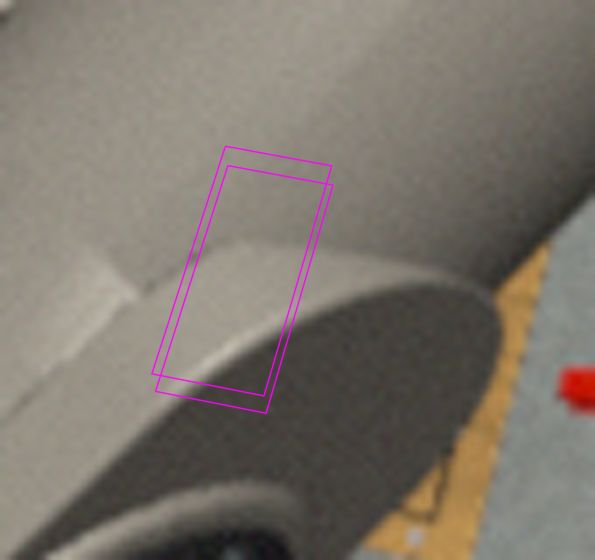

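View pics/g6scene.png

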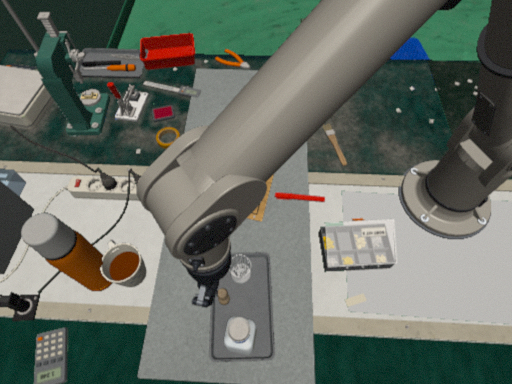

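```bash
python3 - <<'E'
from ov import *
im=cv2.imread('pics/g4scene.png');c=[]
g=(595.5,-17.5,-10);a=np.radians(g[2]);c=[(rect(g[0],g[1],14,45,110,a),(255,0,255)),(rect(g[0],g[1],28,45,110,a),(255,0,255))]
cv2.imwrite('pics/g7.png',np.hstack([draw('scene',im,c,(200,145,265,210),6),draw('scene',im,[],(200,145,265,210),6)]))
E
```

```text
(no output)
```

View pics/g7.png

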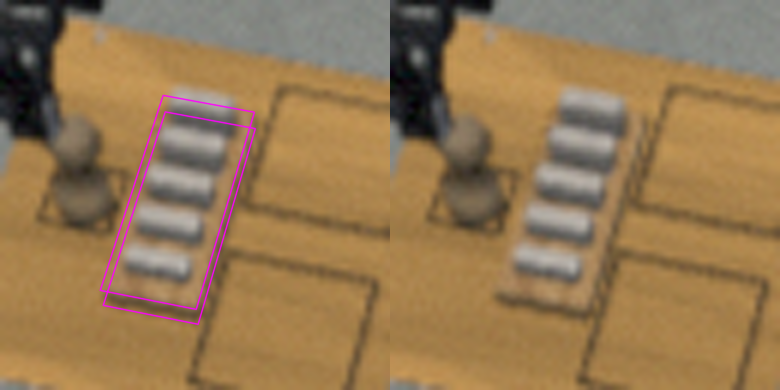

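```bash
python3 go.py 595.5 -17.5 130 80
```

```text
pos [582.8 309.1 162.9] phi -10.04 F [-0.3 -1.1 -1. ] open 40.0 t 28.05
turn [0.02, -0.2, -90.04] shift cm [6.94, 31.95, 3.24]
```

```bash
python3 -c "
from cell import bot
print(bot.state()['qpos'])"; python3 -m pendant '[[[0,0,0],[2,5,0],6],[[0,0,0],[3,10,0],6],[[0,0,-8],[4,15,3],6],[[0,0,-16],[5,20,3],6],[[0,0,-24],[6,25,3],6]]'; python3 go.py 595.5 -20 120 80;  python3 -c "
from cell import bot
print(bot.state()['qpos'])"
```

```text
[-0.48288644  0.52001116 -0.13858292  1.65237532  0.08350118  0.97178457
 -2.3963433 ]
time: 28.55
eef_pos: [594.9, 64.1, 128.6]
tool_rot: [0.992, 0.125, -0.003, 0.0]
wrist_force: [0.1, -0.5, 0.3]
opening: 59.9
pos [594.9  64.1 128.6] phi 14.35 F [ 0.1 -0.5  0.3] open 59.9 t 28.55
turn [-0.2, 0.25, -65.65] shift cm [-2.02, 8.16, 0.86]
[-0.05778689  0.47724117 -0.20100415  1.82076208  0.1206195   0.86073874
 -1.63654177]
```

```bash
python3 -m pendant '[[[0,0,-8.5],[-0.5,2.5,0.5],6],[[0,0,-17],[-1,5,0.9],6],[[0,0,-25.5],[-1.5,7,0.9],6],[[0,0,-34],[-2,8.2,0.9],6],[[0,0,-42.5],[-2,8.2,0.9],6]]';python3 go.py 595.5 -20 120 80
```

```text
time: 29.05
eef_pos: [595.9, -21.7, 120.4]
tool_rot: [0.88, 0.474, -0.002, -0.0]
wrist_force: [0.3, -0.5, 0.3]
opening: 59.9
pos [595.9 -21.7 120.4] phi 56.6 F [ 0.3 -0.5  0.3] open 59.9 t 29.05
turn [-0.19, 0.16, -23.4] shift cm [0.12, -0.12, 0.04]
```

```bash
python3 -m pendant '[[[0,0,-8.5],[0,0,0],6],[[0,0,-17],[0,0,0],6],[[0,0,-23.4],[0,0,0],6],[[0,0,-23.4],[0,0,0],6],[[0,0,-23.4],[0,0,0],6]]';python3 -m pendant '[[[0,0,0],[0,0,0],6],[[0,0,0],[0,0,0],6],[[0,0,0],[0,0,0],6]]';python3 go.py 595.5 -20 15 80
```

```text
time: 29.55
eef_pos: [596.7, -18.5, 121.4]
tool_rot: [0.768, 0.641, -0.001, -0.001]
wrist_force: [0.1, -0.4, 0.9]
opening: 59.7
time: 29.85
eef_pos: [597.6, -18.3, 122.6]
tool_rot: [0.767, 0.642, -0.0, 0.0]
wrist_force: [-0.4, -0.2, 0.7]
opening: 60.1
pos [597.6 -18.3 122.6] phi 79.83 F [-0.4 -0.2  0.7] open 60.1 t 29.85
turn [-0.0, 0.01, -0.17] shift cm [-0.21, -0.17, 10.76]
```

```bash
python3 -m pendant '[[[0,0,0],[-0.2,-0.2,1],6.5],[[0,0,0],[-0.2,-0.2,4],6.5],[[0,0,0],[-0.2,-0.2,7],6.5],[[0,0,0],[-0.2,-0.2,8.7],6.5],[[0,0,0],[-0.2,-0.2,9.7],6.5]]';python3 -m pendant '[[[0,0,0],[0,0,0],6.5],[[0,0,0],[0,0,0],6.5],[[0,0,0],[0,0,0],6.5],[[0,0,0],[0,0,0],6.5]]';python3 go.py 595.5 -20 15 80
python3 - <<'E'
from ov import *
n='scene';b=camera(n)
cv2.imwrite('pics/g8.png',draw(n,b,[],(180,130,280,220),6))
E
```

```text
time: 30.35
eef_pos: [594.1, -20.1, 23.7]
tool_rot: [0.767, 0.642, -0.001, -0.001]
wrist_force: [0.8, -0.6, 0.3]
opening: 64.5
time: 30.75
eef_pos: [596.1, -20.0, 26.8]
tool_rot: [0.767, 0.642, 0.001, 0.001]
wrist_force: [0.3, 0.2, 0.1]
opening: 65.5
pos [596.1 -20.   26.8] phi 79.86 F [0.3 0.2 0.1] open 65.5 t 30.75
turn [0.11, -0.02, -0.14] shift cm [-0.01, -0.06, 1.18]
```

View pics/g8.png

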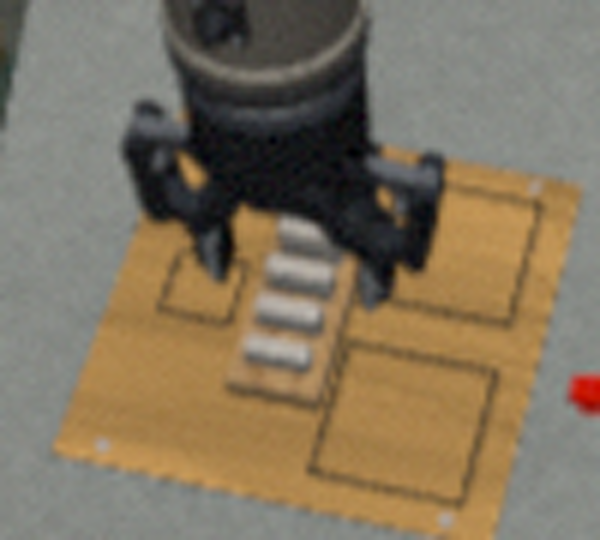

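Fingers straddle the cradle evenly: tips at about (215,275) and (372,300), cradle between them. I lower and close.

```bash
python3 -m pendant '[[[0,0,0],[0,-0.1,0.6],6.5],[[0,0,0],[0,-0.1,1.1],6.5],[[0,0,0],[0,-0.1,1.2],6.5],[[0,0,0],[0,-0.1,1.2],6.5],[[0,0,0],[0,-0.1,1.2],6.5]]';python3 go.py 595.5 -20 15 80;python3 -m pendant '[[[0,0,0],[0,0,0],5.5],[[0,0,0],[0,0,0],4],[[0,0,0],[0,0,0],3.5],[[0,0,0],[0,0,0],3.5],[[0,0,0],[0,0,0],3.5]]' 50;python3 -m pendant '[[[0,0,0],[0,0,0],3.5],[[0,0,0],[0,0,0],3.5],[[0,0,0],[0,0,0],3.5],[[0,0,0],[0,0,0],3.5]]';python3 go.py 595.5 -20 15 80
```

```text
time: 31.3
eef_pos: [594.3, -19.8, 13.6]
tool_rot: [0.767, 0.642, -0.0, -0.0]
wrist_force: [0.2, -0.4, 0.3]
opening: 64.7
pos [594.3 -19.8  13.6] phi 79.86 F [ 0.2 -0.4  0.3] open 64.7 t 31.3
turn [-0.0, -0.0, -0.14] shift cm [-0.0, 0.12, -0.14]
time: 31.8
eef_pos: [594.7, -19.8, 14.0]
tool_rot: [0.767, 0.642, 0.0, 0.0]
wrist_force: [-0.2, 0.0, 4.7]
opening: 43.9
time: 32.2
eef_pos: [594.6, -19.8, 14.1]
tool_rot: [0.767, 0.642, 0.0, 0.0]
wrist_force: [-0.5, -0.1, 5.9]
opening: 43.6
pos [594.6 -19.8  14.1] phi 79.86 F [-0.5 -0.1  5.9] open 43.6 t 32.2
turn [0.04, -0.0, -0.14] shift cm [-0.01, 0.09, -0.09]
```

```bash
python3 - <<'E'
from ov import *
from scipy.optimize import minimize
D={}
for n,bx in(('top',(340,155,430,220)),('scene',(235,75,290,130))):
    im=cv2.imread(f'pics/{n}0.png').astype(float);x0,y0,x1,y1=bx
    c=im[y0:y1,x0:x1];s=c[...,0]-c[...,2]
    hi=np.percentile(s,93);lo=np.median(s[:5]);D[n]=(bx,np.clip((s-lo)/(hi-lo),0,1));print(n,hi,lo,D[n][1].sum())
SS=6
def f(p,vs):
    e=0;a=np.radians(p[2])
    for n in vs:
        (x0,y0,x1,y1),t=D[n];m=np.zeros(((y1-y0)*SS,(x1-x0)*SS),np.uint8)
        P=np.vstack([rect(p[0],p[1],24,85,150,a),rect(p[0],p[1],10,85,150,a)])
        q=(proj(n,P)-[x0,y0]+.5)*SS-.5
        cv2.fillConvexPoly(m,cv2.convexHull(np.round(q*16).astype(np.int32)),1,cv2.LINE_8,4)
        e+=np.abs(cv2.resize(m.astype(np.float32),(x1-x0,y1-y0),interpolation=cv2.INTER_AREA)-t).sum()
    return e
for vs in(['top'],['scene'],['top','scene']):
    r=minimize(f,[519,-315,8],args=(vs,),method='Nelder-Mead',options=dict(initial_simplex=[[519,-315,8],[523,-315,8],[519,-311,8],[519,-315,12]]));print(vs,r.x.round(1),r.fun)
for n in D:
    bx=D[n][0];im=cv2.imread(f'pics/{n}0.png');p=r.x;a=np.radians(p[2])
    cv2.imwrite(f'pics/cp{n}.png',draw(n,im,[(rect(p[0],p[1],24,85,150,a),(0,255,255))],bx,6))
E
```

```text
top 83.0 3.0 1931.2875000000001
scene 100.0 -2.0 897.7156862745098
['top'] [ 518.9 -317.9    9. ] 202.78472290188074
['scene'] [ 518.8 -322.7    8. ] 139.7859485491599
['top', 'scene'] [ 518.6 -318.4    8.5] 350.3188739515914
```

View pics/cptop.png

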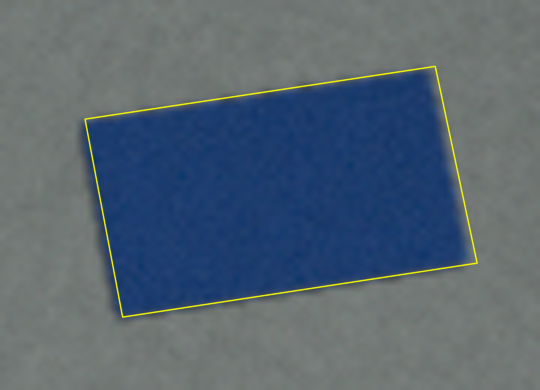

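View pics/cpscene.png

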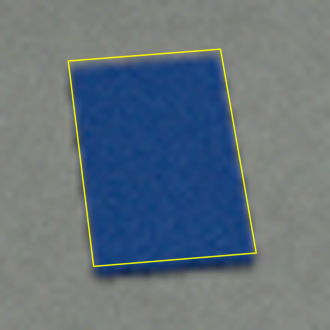

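```bash
python3 -m pendant '[[[0,0,0],[0,0,-0.5],3.5],[[0,0,0],[0,0,-2],3.5],[[0,0,0],[0,0,-5],3.5],[[0,0,0],[0,0,-7],3.5],[[0,0,0],[0,0,-7.5],3.5]]';python3 go.py 518.7 -316.5 90 98.3
python3 - <<'E'
from ov import *
n='scene';b=camera(n)
cv2.imwrite('pics/g9.png',draw(n,b,[],(180,110,280,210),6))
E
```

```text
time: 32.7
eef_pos: [595.9, -19.7, 91.7]
tool_rot: [0.767, 0.642, 0.002, 0.001]
wrist_force: [-0.1, 0.4, -2.9]
opening: 43.6
pos [595.9 -19.7  91.7] phi 79.86 F [-0.1  0.4 -2.9] open 43.6 t 32.7
turn [0.26, -0.01, -18.44] shift cm [-30.58, -2.38, 0.13]
```

View pics/g9.png

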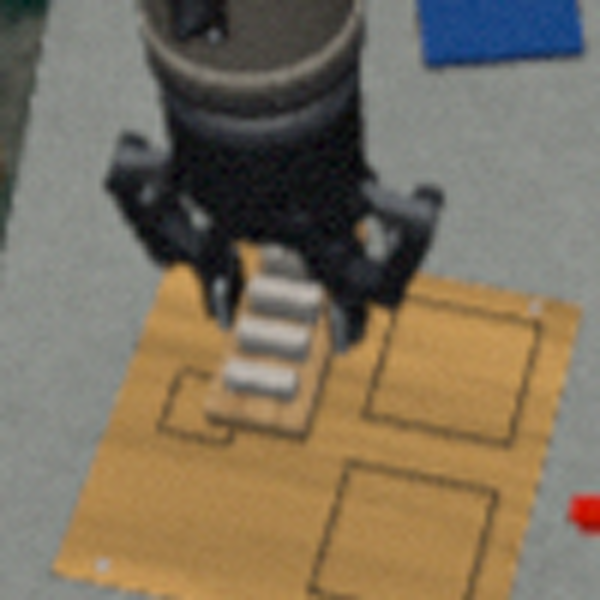

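```bash
python3 -m pendant '[[[0,0,-3],[-2,-0.2,0],3.5],[[0,0,-7],[-6,-0.5,0],3.5],[[0,0,-11],[-10.5,-0.8,0],3.5],[[0,0,-15],[-15,-1.2,0],3.5],[[0,0,-18.4],[-19.5,-1.5,0],3.5]]';python3 go.py 518.7 -316.5 90 98.3;python3 -m pendant '[[[0,0,0],[-4,0.3,0],3.5],[[0,0,0],[-7.5,0.7,0],3.5],[[0,0,0],[-10,1,0],3.5],[[0,0,0],[-10.7,1,0],3.5],[[0,0,0],[-10.7,1,0],3.5]]';python3 -m pendant '[[[0,0,0],[0,0,0],3.5],[[0,0,0],[0,0,0],3.5],[[0,0,0],[0,0,0],3.5],[[0,0,0],[0,0,0],3.5]]';python3 go.py 518.7 -316.5 24 98.3
```

```text
time: 33.25
eef_pos: [543.6, -210.6, 87.6]
tool_rot: [0.653, 0.757, -0.0, -0.001]
wrist_force: [0.8, -0.6, -2.8]
opening: 43.6
pos [ 543.6 -210.6   87.6] phi 98.44 F [ 0.8 -0.6 -2.8] open 43.6 t 33.25
turn [-0.1, -0.05, 0.14] shift cm [-10.11, -4.02, -0.24]
time: 33.75
eef_pos: [569.4, -314.5, 87.3]
tool_rot: [0.655, 0.756, -0.0, -0.001]
wrist_force: [-0.2, 0.3, -2.4]
opening: 43.4
time: 34.15
eef_pos: [570.6, -312.7, 88.8]
tool_rot: [0.654, 0.757, 0.0, -0.0]
wrist_force: [-0.7, -0.2, -2.5]
opening: 43.7
pos [ 570.6 -312.7   88.8] phi 98.33 F [-0.7 -0.2 -2.5] open 43.7 t 34.15
turn [0.0, -0.0, 0.03] shift cm [0.38, -5.19, 6.48]
```

```bash
python3 -m pendant '[[[0,0,0],[0.2,-2.5,0],3.5],[[0,0,0],[0.4,-5.2,0],3.5],[[0,0,0],[0.4,-5.2,2],3.5],[[0,0,0],[0.4,-5.2,4.5],3.5],[[0,0,0],[0.4,-5.2,5.5],3.5]]';python3 -m pendant '[[[0,0,0],[0,0,0],3.5],[[0,0,0],[0,0,0],3.5],[[0,0,0],[0,0,0],3.5],[[0,0,0],[0,0,0],3.5]]';python3 go.py 518.7 -316.5 24 98.3
python3 - <<'E'
from ov import *
n='scene';b=camera(n);p=bot.state()['eef_pos'];a=np.radians(8.3);z=p[2]-.1
cv2.imwrite('pics/g10.png',draw(n,b,[(rect(518.7,-316.5,24,85,150,a),(0,255,255)),(rect(p[0],p[1],z,45,110,a),(255,0,255)),(rect(p[0],p[1],z+14,45,110,a),(255,0,255))],(215,50,305,140),6.5))
n='top';b=camera(n)
cv2.imwrite('pics/g10t.png',draw(n,b,[(rect(518.7,-316.5,24,85,150,a),(0,255,255)),(rect(p[0],p[1],z,45,110,a),(255,0,255)),(rect(p[0],p[1],z+14,45,110,a),(255,0,255))],(335,145,435,225),6))
E
```

```text
time: 34.65
eef_pos: [517.1, -316.5, 32.0]
tool_rot: [0.654, 0.756, -0.0, -0.001]
wrist_force: [-1.1, -0.7, -3.5]
opening: 43.7
time: 35.05
eef_pos: [519.3, -317.4, 34.7]
tool_rot: [0.654, 0.756, 0.0, 0.001]
wrist_force: [0.4, -0.3, -2.2]
opening: 43.5
pos [ 519.3 -317.4   34.7] phi 98.27 F [ 0.4 -0.3 -2.2] open 43.5 t 35.05
turn [0.08, 0.06, -0.03] shift cm [0.09, -0.05, 1.07]
```

View pics/g10.png

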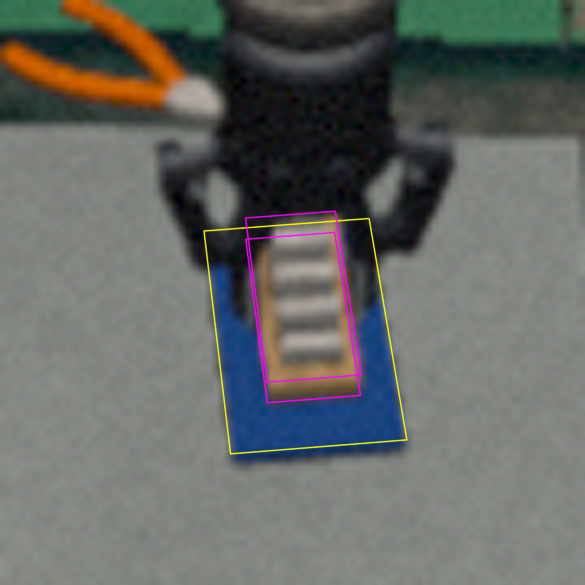

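View pics/g10t.png

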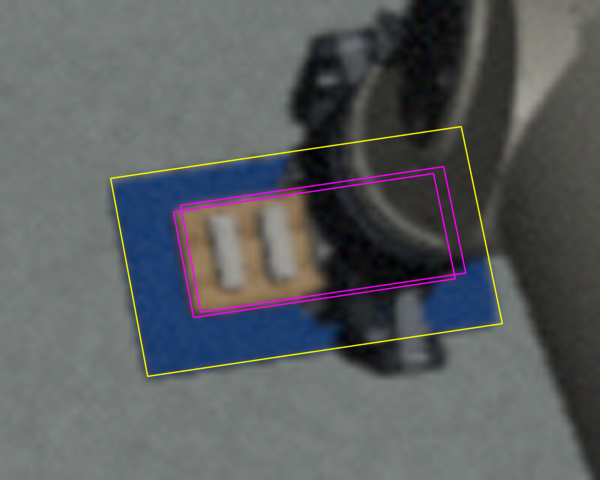

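```bash
python3 -m pendant '[[[0,0,0],[0.1,0,0.3],3.5],[[0,0,0],[0.1,0,0.6],3.5],[[0,0,0],[0.1,0,0.8],3.5],[[0,0,0],[0.1,0,0.9],3.5],[[0,0,0],[0.1,0,0.9],3.5]]';python3 -m pendant '[[[0,0,0],[0,0,0.1],3.5],[[0,0,0],[0,0,0.1],3.5]]'
```

```text
time: 35.65
eef_pos: [518.2, -316.0, 24.4]
tool_rot: [0.654, 0.756, -0.0, -0.0]
wrist_force: [-0.2, 0.9, -1.7]
opening: 43.8
time: 35.85
eef_pos: [518.4, -316.1, 24.1]
tool_rot: [0.654, 0.756, -0.0, 0.0]
wrist_force: [-2.1, 1.4, 2.2]
opening: 43.7
```

```bash
python3 -m pendant '[[[0,0,0],[0,0,0.05],3.5],[[0,0,0],[0,0,0.05],5],[[0,0,0],[0,0,0.05],6.2],[[0,0,0],[0,0,0],6.5],[[0,0,0],[0,0,-1],6.5]]';python3 -m pendant '[[[0,0,0],[0,0,-4],6.5],[[0,0,0],[0,0,-9],6.5],[[0,0,0],[0,0,-12],6.5]]'; python3 go.py 535 391 200 -7;python3 -c "
from cell import bot
print(bot.state()['qpos'])"
```

```text
time: 36.35
eef_pos: [517.4, -315.7, 32.8]
tool_rot: [0.654, 0.756, -0.0, -0.001]
wrist_force: [-0.6, -0.2, -0.0]
opening: 65.2
time: 36.65
eef_pos: [519.8, -316.4, 157.9]
tool_rot: [0.654, 0.756, 0.001, 0.002]
wrist_force: [1.2, 0.1, 0.2]
opening: 65.0
pos [ 519.8 -316.4  157.9] phi 98.28 F [1.2 0.1 0.2] open 65.0 t 36.65
turn [0.27, -0.1, 105.28] shift cm [69.77, 11.71, -4.33]
[ 0.83411076  0.49517426 -0.51889316  1.76490631  0.29322464  0.95450074
  0.34126025]
```

```bash
python3 -m pendant '[[[0,0,8.5],[4.9,0.8,-1],8],[[0,0,17],[9.8,1.6,-3],8],[[0,0,25.5],[14.7,2.4,-4.3],8],[[0,0,34],[19.6,3.2,-4.3],8],[[0,0,42.5],[24.5,4,-4.3],8]]';python3 go.py 535 391 200 -7
python3 - <<'E'
from ov import *
a=np.radians(8.3)
g=[(rect(518.7,-316.5,24,85,150,a),(0,255,255)),(rect(518.4,-316.1,24,45,110,a),(255,0,255)),(rect(518.4,-316.1,38,45,110,a),(255,0,255))]
b=camera('scene');t=camera('top')
cv2.imwrite('pics/g11.png',np.hstack([cv2.resize(draw('scene',b,g,(235,75,295,135),6),(400,400)),cv2.resize(draw('top',t,g,(345,145,425,225),5),(400,400))]))
E
```

```text
time: 37.15
eef_pos: [523.0, -76.1, 198.3]
tool_rot: [0.882, 0.472, 0.001, 0.001]
wrist_force: [1.3, 0.1, 0.0]
opening: 79.8
pos [523.  -76.1 198.3] phi 56.35 F [1.3 0.1 0. ] open 79.8 t 37.15
turn [0.09, -0.14, 63.35] shift cm [39.55, -24.89, -0.19]
```

View pics/g11.png

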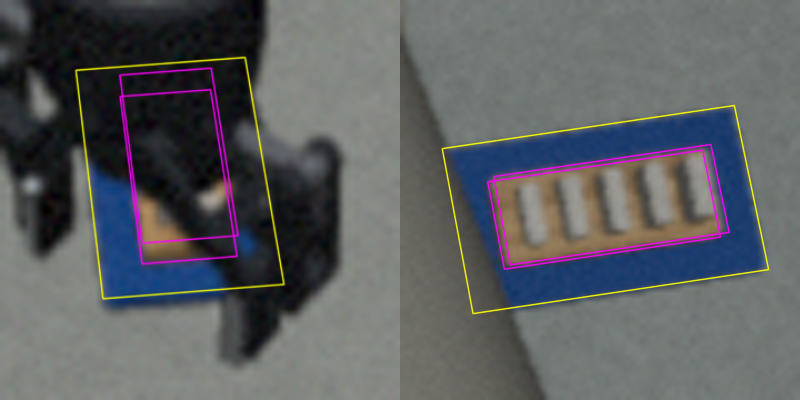

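```bash
python3 -m pendant '[[[0,0,8.5],[4.2,-2.7,0],8.5],[[0,0,17],[8.4,-5.3,0],8.5],[[0,0,25.5],[12.6,-8,0],8.5],[[0,0,34],[16.8,-10.6,0],8.5],[[0,0,42.5],[21,-13.2,0],8.5]]';python3 go.py 535 392 190 -7
```

```text
time: 37.75
eef_pos: [527.6, 150.6, 197.3]
tool_rot: [0.989, 0.15, 0.0, 0.0]
wrist_force: [1.0, -0.9, -0.9]
opening: 84.9
pos [527.6 150.6 197.3] phi 17.28 F [ 1.  -0.9 -0.9] open 84.9 t 37.75
turn [0.01, -0.05, 24.28] shift cm [7.87, -22.83, 0.73]
```

```bash
python3 -m pendant '[[[0,0,8.5],[1.6,-4.6,0],8.5],[[0,0,17],[3.2,-9.2,0],8.5],[[0,0,24.3],[4.8,-13.8,0],8.5],[[0,0,24.3],[6.2,-18,0],8.5],[[0,0,24.3],[7.4,-21.5,0],8.5]]';python3 -m pendant '[[[0,0,0],[0,-1.5,0],8.5],[[0,0,0],[0,-1.5,0],8.5],[[0,0,0],[0,-1.5,0],8.5],[[0,0,0],[0,-1.5,0],8.5],[[0,0,0],[0,-1.5,0],8.5]]';python3 go.py 535.1 392.1 79 -7
```

```text
time: 38.25
eef_pos: [532.6, 379.6, 197.3]
tool_rot: [0.998, -0.057, 0.0, -0.001]
wrist_force: [-0.1, -0.7, 1.4]
opening: 84.9
time: 38.75
eef_pos: [535.7, 389.6, 196.8]
tool_rot: [0.998, -0.06, 0.0, 0.0]
wrist_force: [0.3, -0.3, 0.9]
opening: 85.2
pos [535.7 389.6 196.8] phi -6.85 F [ 0.3 -0.3  0.9] open 85.2 t 38.75
turn [0.05, -0.03, 0.15] shift cm [-0.09, -0.25, 11.78]
```

```bash
python3 -m pendant '[[[0,0,0.1],[-0.1,-0.3,2],8.5],[[0,0,0.1],[-0.1,-0.3,5],8.5],[[0,0,0.1],[-0.1,-0.3,8],8.5],[[0,0,0.1],[-0.1,-0.3,10],8.5],[[0,0,0.1],[-0.1,-0.3,11.2],8.5]]';python3 -m pendant '[[[0,0,0],[0,0,0],8.5],[[0,0,0],[0,0,0],8.5],[[0,0,0],[0,0,0],8.5],[[0,0,0],[0,0,0],8.5]]';python3 go.py 535.1 392.1 78.4 -7
```

```text
time: 39.25
eef_pos: [533.9, 392.9, 82.8]
tool_rot: [0.998, -0.06, -0.001, 0.001]
wrist_force: [0.0, -0.2, 0.3]
opening: 84.9
time: 39.65
eef_pos: [534.9, 395.2, 86.0]
tool_rot: [0.998, -0.06, 0.001, -0.001]
wrist_force: [-0.1, 0.4, -0.3]
opening: 85.2
pos [534.9 395.2  86. ] phi -6.82 F [-0.1  0.4 -0.3] open 85.2 t 39.65
turn [-0.09, -0.09, 0.18] shift cm [0.06, 0.31, 0.76]
```

```bash
python3 -m pendant '[[[0,0,0.2],[0,0.3,0.7],8.5],[[0,0,0.2],[0,0.3,0.7],8.5],[[0,0,0.2],[0,0.3,0.7],8.5],[[0,0,0.2],[0,0.3,0.7],8.5],[[0,0,0.2],[0,0.3,0.7],8.5]]';python3 go.py 535.1 392.1 78.4 -7.05
```

```text
time: 40.15
eef_pos: [533.9, 391.9, 77.7]
tool_rot: [0.998, -0.061, 0.0, -0.0]
wrist_force: [0.3, 0.4, -0.4]
opening: 84.6
pos [533.9 391.9  77.7] phi -7.01 F [ 0.3  0.4 -0.4] open 84.6 t 40.15
turn [-0.01, -0.0, 0.04] shift cm [0.12, -0.03, -0.07]
```

```bash
python3 -m pendant '[[[0,0,0],[0.1,0,0],8.5],[[0,0,0],[0.1,0,0],6],[[0,0,0],[0.1,0,0],5],[[0,0,0],[0.1,0,0],5],[[0,0,0],[0.1,0,0],5]]' 45; python3 -m pendant '[[[0,0,0],[0,0,0],5],[[0,0,0],[0,0,0],5],[[0,0,0],[0,0,0],5],[[0,0,0],[0,0,0],5]]';python3 go.py 542.4 42.8 79.9 -7.05;python3 -m pendant '[[[0,0,0],[0,0,-1],5],[[0,0,0],[0,0,-3],5],[[0,0,0],[0,0,-6],5],[[0,0,0],[0,0,-6.5],5],[[0,0,0],[0,0,-6.5],5]]';python3 go.py 542.4 42.8 145 -7.05
```

```text
time: 40.65
eef_pos: [535.0, 391.9, 77.9]
tool_rot: [0.998, -0.061, 0.0, -0.0]
wrist_force: [0.2, 0.8, 1.5]
opening: 57.3
time: 41.05
eef_pos: [535.0, 391.9, 77.9]
tool_rot: [0.998, -0.061, 0.0, -0.0]
wrist_force: [0.3, 1.0, 2.2]
opening: 57.6
pos [535.  391.9  77.9] phi -7.01 F [0.3 1.  2.2] open 57.6 t 41.05
turn [-0.03, -0.02, 0.04] shift cm [5.0, 34.56, -0.22]
time: 41.55
eef_pos: [535.1, 391.7, 143.2]
tool_rot: [0.998, -0.061, 0.001, -0.0]
wrist_force: [0.1, -0.3, -3.2]
opening: 57.5
pos [535.1 391.7 143.2] phi -7.02 F [ 0.1 -0.3 -3.2] open 57.5 t 41.55
turn [-0.04, -0.06, 0.03] shift cm [4.99, 34.54, -0.2]
```

```bash
python3 -m pendant '[[[0,0,0],[0,0,-2.5],5],[[0,0,0],[0,0,-4.5],5],[[0,0,0],[0.1,1,-5],5],[[0,0,0],[0.7,5,-5],5],[[0,0,0],[1.4,9.5,-5],5]]'; python3 -m pendant '[[[0,0,0],[0.7,4.8,0],5],[[0,0,0],[1.4,9.6,0],5],[[0,0,0],[2.1,14.4,0],5],[[0,0,0],[2.7,18.5,0],5],[[0,0,0],[3.2,22,0],5]]';python3 go.py 542.4 42.8 145 -7.05;
```

```text
time: 42.05
eef_pos: [535.6, 294.8, 190.6]
tool_rot: [0.998, -0.06, -0.001, 0.0]
wrist_force: [1.6, -1.1, -3.3]
opening: 57.7
time: 42.55
eef_pos: [540.2, 69.0, 190.6]
tool_rot: [0.998, -0.063, -0.002, 0.001]
wrist_force: [-0.1, 0.4, -3.9]
opening: 57.6
pos [540.2  69.  190.6] phi -7.17 F [-0.1  0.4 -3.9] open 57.6 t 42.55
turn [0.13, 0.18, -0.12] shift cm [0.56, 2.56, 4.56]
```

```bash
python3 -m pendant '[[[0,0,0],[0.4,2,1],5],[[0,0,0],[0.4,2.8,3],5],[[0,0,0],[0.4,2.8,6],5],[[0,0,0],[0.4,2.8,8],5],[[0,0,0],[0.4,2.8,9],5]]'; python3 -m pendant '[[[0,0,0],[0,0,0],5],[[0,0,0],[0,0,0],5],[[0,0,0],[0,0,0],5],[[0,0,0],[0,0,0],5],[[0,0,0],[0,0,0],5]]';python3 go.py 542.4 42.8 81 -7.05
```

```text
time: 43.05
eef_pos: [539.6, 43.6, 99.2]
tool_rot: [0.998, -0.062, -0.003, 0.001]
wrist_force: [-0.1, 0.4, -3.2]
opening: 57.5
time: 43.55
eef_pos: [543.1, 45.2, 103.4]
tool_rot: [0.998, -0.061, 0.001, -0.0]
wrist_force: [-0.1, -0.0, -2.9]
opening: 57.2
pos [543.1  45.2 103.4] phi -7.01 F [-0.1 -0.  -2.9] open 57.2 t 43.55
turn [-0.01, -0.08, 0.04] shift cm [-0.04, 0.25, 2.24]
```

```bash
python3 -m pendant '[[[0,0,0],[0,0.2,0.5],5],[[0,0,0],[0,0.2,1.2],5],[[0,0,0],[0,0.2,1.6],5],[[0,0,0],[0,0.2,1.8],5],[[0,0,0],[0,0.2,1.8],5]]'; python3 -m pendant '[[[0,0,0],[0,0,0],5],[[0,0,0],[0,0,0],5],[[0,0,0],[0,0,0],5],[[0,0,0],[0,0,0],5]]';python3 go.py 542.4 42.8 80 -7.05
```

```text
time: 44.05
eef_pos: [542.0, 43.1, 84.1]
tool_rot: [0.998, -0.061, -0.0, 0.0]
wrist_force: [0.8, -0.5, -2.6]
opening: 57.7
time: 44.45
eef_pos: [542.4, 43.1, 84.8]
tool_rot: [0.998, -0.061, 0.0, -0.0]
wrist_force: [0.2, -0.3, -3.2]
opening: 57.7
pos [542.4  43.1  84.8] phi -7.02 F [ 0.2 -0.3 -3.2] open 57.7 t 44.45
turn [-0.0, -0.02, 0.03] shift cm [0.0, 0.03, 0.48]
```

```bash
python3 -m pendant '[[[0,0,0],[0,0,0.2],5],[[0,0,0],[0,0,0.3],5],[[0,0,0],[0,0,0.4],5],[[0,0,0],[0,0,0.4],5],[[0,0,0],[0,0,0.4],5]]'; python3 -m pendant '[[[0,0,0],[0,0,0.1],5],[[0,0,0],[0,0,0.1],5]]'; python3 -m pendant '[[[0,0,0],[0,0,0.1],5],[[0,0,0],[0,0,0.1],5]]'
```

```text
time: 44.95
eef_pos: [542.3, 43.1, 80.6]
tool_rot: [0.998, -0.061, -0.0, -0.0]
wrist_force: [0.4, 0.0, -3.0]
opening: 57.4
time: 45.15
eef_pos: [542.3, 43.1, 79.5]
tool_rot: [0.998, -0.061, -0.0, 0.0]
wrist_force: [-1.0, 0.3, -3.7]
opening: 57.7
time: 45.35
eef_pos: [542.5, 43.1, 79.4]
tool_rot: [0.998, -0.061, 0.0, 0.0]
wrist_force: [-2.9, -1.0, 4.5]
opening: 57.4
```

```bash
python3 -m pendant '[[[0,0,0],[0,0,0],7],[[0,0,0],[0,0,0],8],[[0,0,0],[0,0,0],8.5],[[0,0,0],[0,0,-1],8.5],[[0,0,0],[0,0,-5],8.5]]';python3 -m pendant '[[[0,0,0],[0,0,-5],8.5],[[0,0,0],[0,0,-8],8.5]]';python3 go.py 546.2 244.8 130 -10
```

```text
time: 45.85
eef_pos: [539.6, 42.6, 126.3]
tool_rot: [0.998, -0.061, -0.004, 0.001]
wrist_force: [0.5, -0.1, 0.4]
opening: 84.8
time: 46.05
eef_pos: [543.6, 43.6, 212.8]
tool_rot: [0.998, -0.061, 0.002, -0.001]
wrist_force: [1.2, 0.8, 0.8]
opening: 85.2
pos [543.6  43.6 212.8] phi -7.0 F [1.2 0.8 0.8] open 85.2 t 46.05
turn [-0.08, -0.23, 3.0] shift cm [-2.23, -19.99, 8.3]
```

```bash
python3 -m pendant '[[[0,0,3],[-0.5,-4.5,0],8],[[0,0,3],[-1,-9,2],8],[[0,0,3],[-1.5,-13.5,4],8],[[0,0,3],[-2,-17.5,6],8],[[0,0,3],[-2.2,-20,7.5],8]]';python3 -m pendant '[[[0,0,0],[0,0,0],8],[[0,0,0],[0,0,0],8],[[0,0,0],[0,0,0],8],[[0,0,0],[0,0,0],8],[[0,0,0],[0,0,0],8]]';python3 go.py 546.2 244.9 33 -10
python3 - <<'E'
from ov import *
b=camera('scene');cv2.imwrite('pics/g12.png',b)
E
```

```text
time: 46.55
eef_pos: [543.8, 248.4, 133.4]
tool_rot: [0.996, -0.085, -0.0, -0.001]
wrist_force: [0.6, 0.2, 0.3]
opening: 80.3
time: 47.05
eef_pos: [545.6, 243.1, 134.3]
tool_rot: [0.996, -0.088, 0.001, -0.0]
wrist_force: [0.1, -0.7, 0.3]
opening: 79.9
pos [545.6 243.1 134.3] phi -10.12 F [ 0.1 -0.7  0.3] open 79.9 t 47.05
turn [-0.01, -0.06, -0.12] shift cm [0.02, -0.19, 10.13]
```

View pics/g12.png

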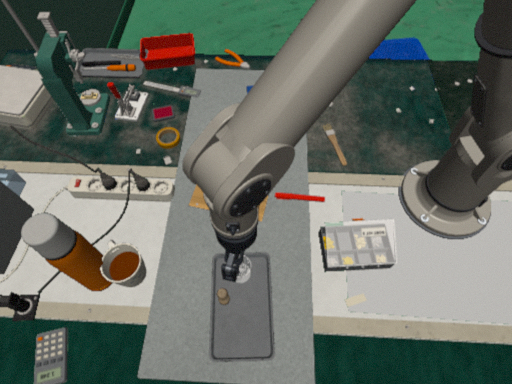

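The gripper is over the jar at about (240,266). The stamp stands at (223,296), and the bottle is out of the tray. Lowering onto the jar.

```bash
python3 -m pendant '[[[0,0,0],[0,-0.2,2],8],[[0,0,0],[0,-0.2,5],8],[[0,0,0],[0,-0.2,8],8],[[0,0,0],[0,-0.2,9.7],8],[[0,0,0],[0,-0.2,10.1],8]]';python3 -m pendant '[[[0,0,0],[0,0,0],8],[[0,0,0],[0,0,0],8],[[0,0,0],[0,0,0],8],[[0,0,0],[0,0,0],8],[[0,0,0],[0,0,0],8]]';python3 go.py 546.4 244.9 32.9 -10
```

```text
time: 47.6
eef_pos: [544.1, 245.1, 30.7]
tool_rot: [0.996, -0.088, -0.001, 0.001]
wrist_force: [0.2, -0.3, -0.1]
opening: 79.9
time: 48.1
eef_pos: [545.7, 246.4, 33.3]
tool_rot: [0.996, -0.087, 0.0, -0.0]
wrist_force: [0.0, 0.0, -0.2]
opening: 79.7
pos [545.7 246.4  33.3] phi -10.02 F [ 0.   0.  -0.2] open 79.7 t 48.1
turn [-0.03, -0.05, -0.02] shift cm [0.1, 0.13, 0.04]
```

```bash
python3 -m pendant '[[[0,0,0],[0.1,0.1,0],8],[[0,0,0],[0.1,0.1,0],8],[[0,0,0],[0.1,0.1,0],5.5],[[0,0,0],[0.1,0.1,0],4.5],[[0,0,0],[0.1,0.1,0],4.5]]' 40; python3 -m pendant '[[[0,0,0],[0,0,0],4.5],[[0,0,0],[0,0,0],4.5],[[0,0,0],[0,0,0],4.5],[[0,0,0],[0,0,0],4.5]]';python3 go.py 546.4 244.9 32.9 -10;python3 -m pendant '[[[0,0,0],[0,0,-1],4.5],[[0,0,0],[0,0,-3],4.5],[[0,0,0],[0,0,-6],4.5],[[0,0,0],[0,0,-8],4.5],[[0,0,0],[0,0,-8],4.5]]';python3 go.py 525.1 -52 115 -10.05
```

```text
time: 48.6
eef_pos: [546.2, 245.1, 32.8]
tool_rot: [0.996, -0.087, 0.0, 0.0]
wrist_force: [-0.2, -0.5, 2.5]
opening: 51.6
time: 49.0
eef_pos: [546.2, 245.1, 32.8]
tool_rot: [0.996, -0.087, 0.0, 0.0]
wrist_force: [0.7, -1.8, 4.4]
opening: 51.3
pos [546.2 245.1  32.8] phi -10.02 F [ 0.7 -1.8  4.4] open 51.3 t 49.0
turn [0.0, -0.01, -0.02] shift cm [0.02, 0.01, -0.01]
time: 49.5
eef_pos: [547.8, 246.5, 116.0]
tool_rot: [0.996, -0.087, 0.002, -0.002]
wrist_force: [0.0, 0.4, -0.5]
opening: 51.3
pos [547.8 246.5 116. ] phi -10.0 F [ 0.   0.4 -0.5] open 51.3 t 49.5
turn [-0.21, -0.26, 0.05] shift cm [2.94, 29.79, -0.0]
```

```bash
python3 -m pendant '[[[0,0,0],[0,0,-3],4.5],[[0,0,0],[0,0,-6.5],4.5],[[0,0,0],[0.2,1.5,-9.5],4.5],[[0,0,0],[0.5,5,-9.5],4.5],[[0,0,0],[1,9.5,-9.5],4.5]]';python3 go.py 524.8 -52 205 -10.05;python3 -m pendant '[[[0,0,0],[0.5,4.8,0],4.5],[[0,0,0],[1,9.6,0],4.5],[[0,0,0],[1.5,14.2,0],4.5],[[0,0,0],[1.8,17.8,0],4.5],[[0,0,0],[2,20,0],4.5]]';python3 -m pendant '[[[0,0,0],[0,0,0],4.5],[[0,0,0],[0,0,0],4.5],[[0,0,0],[0,0,0],4.5],[[0,0,0],[0,0,0],4.5]]';python3 go.py 524.8 -52 100 -10.05
```

```text
time: 50.0
eef_pos: [539.2, 151.2, 208.0]
tool_rot: [0.996, -0.085, 0.001, -0.001]
wrist_force: [1.0, 0.0, -1.2]
opening: 51.3
pos [539.2 151.2 208. ] phi -9.78 F [ 1.   0.  -1.2] open 51.3 t 50.0
turn [-0.11, -0.06, 0.27] shift cm [2.03, 20.27, 0.26]
time: 50.5
eef_pos: [523.1, -54.4, 206.6]
tool_rot: [0.996, -0.089, -0.001, 0.001]
wrist_force: [0.8, 1.0, -0.5]
opening: 51.5
time: 50.9
eef_pos: [524.4, -49.0, 207.4]
tool_rot: [0.996, -0.086, -0.0, -0.0]
wrist_force: [0.1, 0.2, -0.5]
opening: 51.5
pos [524.4 -49.  207.4] phi -9.87 F [ 0.1  0.2 -0.5] open 51.5 t 50.9
turn [-0.03, 0.02, 0.18] shift cm [0.09, 0.29, 10.74]
```

```bash
python3 -m pendant '[[[0,0,0.2],[0.1,0.3,3],4.5],[[0,0,0.2],[0.1,0.3,7],4.5],[[0,0,0.2],[0.1,0.3,11],4.5],[[0,0,0.2],[0.1,0.3,14],4.5],[[0,0,0.2],[0.1,0.3,15.5],4.5]]';python3 -m pendant '[[[0,0,0],[0,0,0],4.5],[[0,0,0],[0,0,0],4.5],[[0,0,0],[0,0,0],4.5],[[0,0,0],[0,0,0],4.5],[[0,0,0],[0,0,0],4.5]]';python3 go.py 524.8 -52 35 -10.05
```

```text
time: 51.4
eef_pos: [523.2, -52.4, 49.8]
tool_rot: [0.996, -0.088, -0.002, -0.0]
wrist_force: [0.3, -0.7, -0.1]
opening: 51.4
time: 51.9
eef_pos: [525.5, -53.8, 53.6]
tool_rot: [0.996, -0.089, 0.001, -0.0]
wrist_force: [0.3, -0.6, -1.2]
opening: 51.9
pos [525.5 -53.8  53.6] phi -10.22 F [ 0.3 -0.6 -1.2] open 51.9 t 51.9
turn [-0.01, -0.1, -0.17] shift cm [-0.1, -0.16, 1.86]
```

```bash
python3 -m pendant '[[[0,0,0],[0,0,0.5],4.5],[[0,0,0],[0,0,1],4.5],[[0,0,0],[0,0,1.3],4.5],[[0,0,0],[0,0,1.3],4.5],[[0,0,0],[0,0,1.3],4.5]]';python3 -m pendant '[[[0,0,0],[0,0,0],4.5],[[0,0,0],[0,0,0],4.5],[[0,0,0],[0,0,0],4.5],[[0,0,0],[0,0,0],4.5],[[0,0,0],[0,0,0],4.5]]';python3 go.py 524.8 -52 35 -10.05
```

```text
time: 52.4
eef_pos: [524.7, -53.7, 39.4]
tool_rot: [0.996, -0.089, -0.0, -0.0]
wrist_force: [0.1, 0.1, -0.6]
opening: 51.1
time: 52.9
eef_pos: [524.8, -53.8, 39.7]
tool_rot: [0.996, -0.089, 0.0, 0.0]
wrist_force: [-0.5, 0.5, -0.4]
opening: 51.8
pos [524.8 -53.8  39.7] phi -10.21 F [-0.5  0.5 -0.4] open 51.8 t 52.9
turn [-0.0, -0.01, -0.16] shift cm [-0.03, -0.17, 0.47]
```

```bash
python3 -m pendant '[[[0,0,-0.2],[0,-0.2,0.2],4.5],[[0,0,-0.2],[0,-0.2,0.3],4.5],[[0,0,-0.2],[0,-0.2,0.4],4.5],[[0,0,-0.2],[0,-0.2,0.4],4.5],[[0,0,-0.2],[0,-0.2,0.4],4.5]]';python3 -m pendant '[[[0,0,0],[0,0,0.1],4.5],[[0,0,0],[0,0,0.1],4.5]]';python3 -m pendant '[[[0,0,0],[0,0,0.1],4.5],[[0,0,0],[0,0,0.1],4.5]]'
```

```text
time: 53.4
eef_pos: [525.1, -51.8, 35.6]
tool_rot: [0.996, -0.087, -0.0, 0.0]
wrist_force: [-0.9, 0.2, -1.2]
opening: 51.3
time: 53.6
eef_pos: [525.1, -51.8, 34.5]
tool_rot: [0.996, -0.087, -0.0, -0.0]
wrist_force: [0.0, 0.7, -0.7]
opening: 51.2
time: 53.8
eef_pos: [525.3, -51.9, 34.3]
tool_rot: [0.996, -0.087, 0.0, 0.0]
wrist_force: [-2.7, -0.1, 7.2]
opening: 51.6
```

Down. Release, rise, and go for the stamp, which was released at TCP (582.8,308.7,42.9), φ −10.

```bash
python3 -m pendant '[[[0,0,0],[0,0,0],5.5],[[0,0,0],[0,0,0],7],[[0,0,0],[0,0,0],7],[[0,0,0],[0,0,-1],7],[[0,0,0],[0,0,-4.5],7]]';python3 -m pendant '[[[0,0,0],[0,0,-4],6],[[0,0,0],[0,0,-8],6],[[0,0,0],[0,0,-12.5],5]]';python3 go.py 582.5 308.7 180 -10
```

```text
time: 54.3
eef_pos: [522.7, -51.6, 76.9]
tool_rot: [0.996, -0.087, -0.003, 0.0]
wrist_force: [0.2, -0.5, 0.4]
opening: 69.8
time: 54.6
eef_pos: [524.4, -51.6, 205.4]
tool_rot: [0.996, -0.087, -0.0, -0.0]
wrist_force: [1.0, 0.3, -1.0]
opening: 50.2
pos [524.4 -51.6 205.4] phi -10.0 F [ 1.   0.3 -1. ] open 50.2 t 54.6
turn [-0.01, 0.05, 0.0] shift cm [-0.53, -36.49, 2.55]
```

```bash
python3 -m pendant '[[[0,0,0],[0,-5,0],5],[[0,0,0],[0,-10,0],5],[[0,0,0],[-0.2,-15,0],5],[[0,0,0],[-0.3,-20,0],5],[[0,0,0],[-0.4,-25,1],5]]';python3 -m pendant '[[[0,0,0],[0,-4.5,1],5],[[0,0,0],[-0.1,-8,3],5],[[0,0,0],[-0.1,-10.5,5],5],[[0,0,0],[-0.1,-11.5,6],5],[[0,0,0],[-0.1,-11.5,6.5],5]]';python3 -m pendant '[[[0,0,0],[0,0,0],5],[[0,0,0],[0,0,0],5],[[0,0,0],[0,0,0],5],[[0,0,0],[0,0,0],5]]'
python3 go.py 582.5 308.7 43 -10
python3 - <<'E'
from ov import *
b=camera('scene');cv2.imwrite('pics/g13.png',b)
p=bot.state()['eef_pos']
cv2.imwrite('pics/g13z.png',draw('scene',b,[(circ(582.5,308.7,12,13.5),(0,255,255)),(circ(582.5,308.7,67,12),(0,255,255))],(190,240,270,320),6))
E
```

```text
time: 55.1
eef_pos: [565.4, 196.6, 195.9]
tool_rot: [0.996, -0.087, 0.002, -0.001]
wrist_force: [1.1, 0.4, -0.2]
opening: 49.9
time: 55.6
eef_pos: [582.7, 308.6, 128.1]
tool_rot: [0.996, -0.086, -0.001, 0.0]
wrist_force: [-0.6, 0.3, -0.1]
opening: 50.1
time: 56.0
eef_pos: [584.2, 306.7, 129.8]
tool_rot: [0.996, -0.088, 0.001, -0.0]
wrist_force: [0.0, 0.6, -0.0]
opening: 50.0
pos [584.2 306.7 129.8] phi -10.1 F [ 0.   0.6 -0. ] open 50.0 t 56.0
turn [-0.03, -0.07, -0.1] shift cm [-0.21, -0.17, 8.68]
```

View pics/g13z.png

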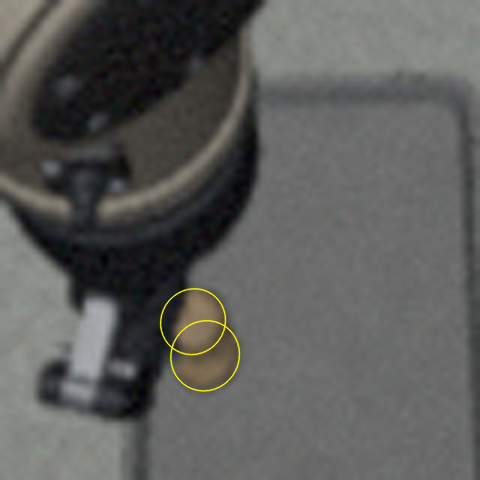

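```bash
python3 -m pendant '[[[0,0,0],[-0.1,-0.1,1.5],5],[[0,0,0],[-0.1,-0.1,4],5],[[0,0,0],[-0.1,-0.1,6.5],5],[[0,0,0],[-0.1,-0.1,8.1],5],[[0,0,0],[-0.1,-0.1,8.6],5]]';python3 -m pendant '[[[0,0,0],[0,0,0],5],[[0,0,0],[0,0,0],5],[[0,0,0],[0,0,0],5],[[0,0,0],[0,0,0],5],[[0,0,0],[0,0,0],5]]'; python3 go.py 582.5 308.7 43 -10
```

```text
time: 56.55
eef_pos: [581.2, 307.9, 40.1]
tool_rot: [0.996, -0.087, -0.002, 0.001]
wrist_force: [-0.2, -0.2, -0.9]
opening: 49.7
time: 57.05
eef_pos: [583.1, 308.9, 43.5]
tool_rot: [0.996, -0.087, 0.0, -0.0]
wrist_force: [-0.2, 0.3, 0.2]
opening: 50.0
pos [583.1 308.9  43.5] phi -10.02 F [-0.2  0.3  0.2] open 50.0 t 57.05
turn [-0.04, -0.05, -0.02] shift cm [-0.05, 0.03, 0.05]
```

```bash
python3 -m pendant '[[[0,0,0],[0,0,0],5],[[0,0,0],[0,0,0],3.5],[[0,0,0],[0,0,0],2],[[0,0,0],[0,0,0],1.5],[[0,0,0],[0,0,0],1.5]]' 35; python3 -m pendant '[[[0,0,0],[0,0,0],1.5],[[0,0,0],[0,0,0],1.5],[[0,0,0],[0,0,0],1.5],[[0,0,0],[0,0,0],1.5]]';python3 -m pendant '[[[0,0,0],[0,0,-1],1.5],[[0,0,0],[0,0,-4],1.5],[[0,0,0],[0,0,-8],1.5],[[0,0,0],[0,0,-10.5],1.5],[[0,0,0],[0,0,-10.5],1.5]]';python3 go.py 641.5 -21.8 145 -10
```

```text
time: 57.55
eef_pos: [582.9, 308.7, 43.0]
tool_rot: [0.996, -0.087, 0.0, -0.0]
wrist_force: [-0.7, -0.2, 2.2]
opening: 22.1
time: 57.95
eef_pos: [582.9, 308.7, 43.0]
tool_rot: [0.996, -0.087, 0.0, -0.0]
wrist_force: [0.0, -0.5, 3.2]
opening: 21.9
time: 58.45
eef_pos: [584.8, 310.5, 152.8]
tool_rot: [0.996, -0.087, 0.003, -0.002]
wrist_force: [0.1, 0.0, -0.2]
opening: 22.4
pos [584.8 310.5 152.8] phi -10.01 F [ 0.1  0.  -0.2] open 22.4 t 58.45
turn [-0.31, -0.33, -0.01] shift cm [11.35, 31.74, 0.68]
```

```bash
python3 -m pendant '[[[0,0,0],[0.9,2,0],1.5],[[0,0,0],[2.6,6.5,0],1.5],[[0,0,0],[4.3,11,0],1.5],[[0,0,0],[6,15.5,0],1.5],[[0,0,0],[7.5,20,0],1.5]]';python3 go.py 641.5 -21.8 145 -10;python3 -m pendant '[[[0,0,0],[1.5,4.5,0],1.5],[[0,0,0],[2.8,8.5,0],1.5],[[0,0,0],[3.7,11,0],1.5],[[0,0,0],[4,11.8,0],1.5],[[0,0,0],[4,11.8,0],1.5]]';python3 -m pendant '[[[0,0,0],[0,0,0],1.5],[[0,0,0],[0,0,0],1.5],[[0,0,0],[0,0,0],1.5],[[0,0,0],[0,0,0],1.5],[[0,0,0],[0,0,0],1.5]]'; python3 go.py 641.5 -21.8 60 -10
```

```text
time: 58.95
eef_pos: [621.4, 96.6, 147.0]
tool_rot: [0.996, -0.087, -0.001, 0.0]
wrist_force: [1.5, -0.2, -0.1]
opening: 21.9
pos [621.4  96.6 147. ] phi -10.0 F [ 1.5 -0.2 -0.1] open 21.9 t 58.95
turn [0.03, 0.07, -0.0] shift cm [4.04, 11.31, 0.2]
time: 59.45
eef_pos: [640.3, -25.7, 147.1]
tool_rot: [0.996, -0.088, -0.001, 0.0]
wrist_force: [0.8, 0.1, 0.2]
opening: 21.8
time: 59.95
eef_pos: [640.7, -23.9, 147.9]
tool_rot: [0.996, -0.087, 0.0, -0.0]
wrist_force: [-0.4, 0.1, -0.2]
opening: 22.2
pos [640.7 -23.9 147.9] phi -9.97 F [-0.4  0.1 -0.2] open 22.2 t 59.95
turn [-0.0, -0.0, 0.03] shift cm [0.05, -0.22, 8.79]
```

```bash
python3 -m pendant '[[[0,0,0],[0,-0.2,2],1.5],[[0,0,0],[0,-0.2,5],1.5],[[0,0,0],[0,-0.2,8],1.5],[[0,0,0],[0,-0.2,9.2],1.5],[[0,0,0],[0,-0.2,9.7],1.5]]';python3 -m pendant '[[[0,0,0],[0,0,0],1.5],[[0,0,0],[0,0,0],1.5],[[0,0,0],[0,0,0],1.5],[[0,0,0],[0,0,0],1.5],[[0,0,0],[0,0,0],1.5]]';python3 -m pendant '[[[0,0,0],[0,0,0],1.5],[[0,0,0],[0,0,0],1.5],[[0,0,0],[0,0,0],1.5],[[0,0,0],[0,0,0],1.5],[[0,0,0],[0,0,0],1.5]]'; python3 go.py 641.5 -21.8 45 -10
```

```text
time: 60.45
eef_pos: [640.3, -22.5, 49.6]
tool_rot: [0.996, -0.087, -0.001, 0.0]
wrist_force: [0.2, -0.1, -0.4]
opening: 21.7
time: 60.95
eef_pos: [641.4, -22.5, 51.5]
tool_rot: [0.996, -0.087, 0.001, -0.0]
wrist_force: [-0.1, 0.1, -0.8]
opening: 22.1
time: 61.45
eef_pos: [641.0, -22.5, 50.8]
tool_rot: [0.996, -0.087, -0.0, -0.0]
wrist_force: [-0.4, 0.5, -1.1]
opening: 21.9
pos [641.  -22.5  50.8] phi -10.01 F [-0.4  0.5 -1.1] open 21.9 t 61.45
turn [-0.0, 0.01, -0.01] shift cm [0.04, -0.08, 0.58]
```

```bash
python3 -m pendant '[[[0,0,0],[0,-0.1,0.3],1.5],[[0,0,0],[0,-0.1,0.5],1.5],[[0,0,0],[0,-0.1,0.5],1.5],[[0,0,0],[0,-0.1,0.5],1.5]]';python3 -m pendant '[[[0,0,0],[0,0,0.1],1.5],[[0,0,0],[0,0,0.1],1.5]]';python3 -m pendant '[[[0,0,0],[0,0,0.1],1.5],[[0,0,0],[0,0,0.1],1.5]]'
```

```text
time: 61.85
eef_pos: [641.1, -21.5, 45.7]
tool_rot: [0.996, -0.087, -0.0, 0.0]
wrist_force: [-0.0, -0.0, 0.2]
opening: 21.7
time: 62.05
eef_pos: [641.2, -21.5, 44.8]
tool_rot: [0.996, -0.087, -0.0, -0.0]
wrist_force: [-0.3, 0.2, 0.4]
opening: 22.0
time: 62.25
eef_pos: [641.8, -21.7, 44.6]
tool_rot: [0.996, -0.087, 0.001, 0.0]
wrist_force: [-0.8, -1.0, 4.7]
opening: 22.3
```

Standing. Open, rise, retreat towards +x/up and out, then check against the first pictures.

```bash
python3 -m pendant '[[[0,0,0],[0,0,0],3],[[0,0,0],[0,0,0],4.5],[[0,0,0],[0,0,0],5],[[0,0,0],[0,0,-1],5],[[0,0,0],[0,0,-4],5]]';python3 -m pendant '[[[0,0,0],[0,0,-5],5],[[0,0,0],[0,0,-10],5],[[0,0,0],[0,0,-15],5]]';python3 go.py 450 -480 240 -10
```

```text
time: 62.75
eef_pos: [638.9, -21.6, 81.9]
tool_rot: [0.996, -0.087, -0.003, 0.0]
wrist_force: [-0.3, -0.1, 0.5]
opening: 50.0
time: 63.05
eef_pos: [640.9, -21.4, 236.5]
tool_rot: [0.996, -0.087, 0.0, -0.0]
wrist_force: [1.6, -0.6, 0.3]
opening: 49.9
pos [640.9 -21.4 236.5] phi -10.0 F [ 1.6 -0.6  0.3] open 49.9 t 63.05
turn [-0.01, -0.02, -0.0] shift cm [-10.83, 48.47, -0.37]
```

```bash
python3 -m pendant '[[[0,0,0],[-1,4.8,0],5],[[0,0,0],[-2.1,9.6,0],5],[[0,0,0],[-3.2,14.4,0],5],[[0,0,0],[-4.3,19.2,0],5],[[0,0,0],[-5.4,24,0],5]]';python3 -m pendant '[[[0,0,0],[-2,4.5,0],5],[[0,0,0],[-5,9,0],5],[[0,0,0],[-8,13,0],5],[[0,0,0],[-11,17,0],5],[[0,0,0],[-14,21,0],5]]';python3 -m pendant '[[[0,0,0],[-2,4.5,0],5],[[0,0,0],[-4,9,0],5],[[0,0,0],[-6,12,0],5],[[0,0,0],[-6,13,0],5],[[0,0,0],[-6,13,0],5]]'
python3 - <<'E'
from h import *
for n in('scene','top'):
    im=camera(n);cv2.imwrite(f'pics/{n}1.png',im);o=cv2.imread(f'pics/{n}0.png')
    x0,y0,x1,y1={'scene':(180,130,290,235),'top':(205,100,330,225)}[n]
    f=lambda m:cv2.resize(m[y0:y1,x0:x1],(390,390),interpolation=cv2.INTER_CUBIC)
    cv2.imwrite(f'pics/cmp{n}.png',np.hstack([f(o),f(im)]))
    for t in "alcohol_bottle swab_jar stamp gauge_set checking_plate red_marker".split():
        r=spotter.tip_of(n,t);print(n,t,[(round(a['score'],2),np.round(a['centre']).tolist()) for a in r[:2]])
E
```

```text
time: 63.55
eef_pos: [545.3, -250.1, 234.8]
tool_rot: [0.996, -0.087, 0.0, 0.0]
wrist_force: [1.0, -0.5, -0.3]
opening: 50.2
time: 64.05
eef_pos: [373.3, -429.2, 234.7]
tool_rot: [0.996, -0.087, 0.0, 0.0]
wrist_force: [-0.3, -1.2, 0.8]
opening: 49.8
time: 64.55
eef_pos: [292.1, -547.1, 234.2]
tool_rot: [0.996, -0.089, 0.0, 0.0]
wrist_force: [1.2, 0.1, -0.3]
opening: 50.4
scene alcohol_bottle [(0.94, [541.0, 42.0, 16.0]), (0.24, [640.0, -23.0, 17.0])]
scene swab_jar [(0.76, [528.0, -53.0, 19.0])]
scene stamp [(0.71, [642.0, -21.0, 15.0])]
scene gauge_set [(0.8, [521.0, -319.0, 24.0])]
scene checking_plate [(0.8, [516.0, -315.0, 10.0])]
scene red_marker [(0.73, [518.0, -318.0, 14.0]), (0.57, [403.0, 31.0, 8.0])]
top alcohol_bottle [(0.57, [542.0, 45.0, 9.0])]
top swab_jar [(0.79, [531.0, -53.0, 11.0]), (0.32, [403.0, 30.0, 9.0])]
top stamp [(0.64, [526.0, -53.0, 12.0]), (0.61, [641.0, -26.0, 14.0])]
top gauge_set [(0.73, [520.0, -315.0, 26.0])]
top checking_plate [(0.67, [520.0, -315.0, 12.0])]
top red_marker [(0.81, [401.0, 30.0, 9.0])]
```

View pics/cmpscene.png

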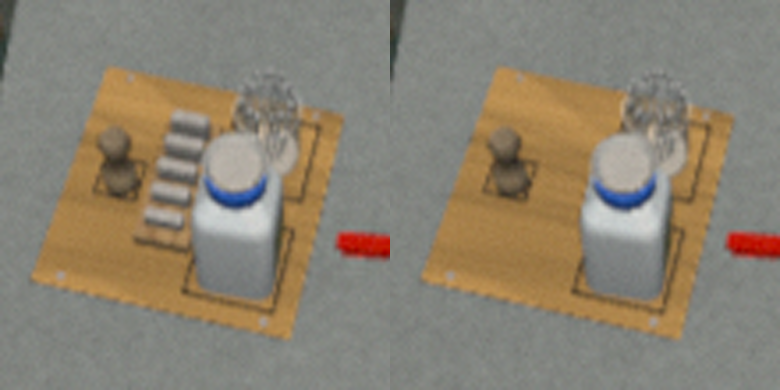

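View pics/cmptop.png

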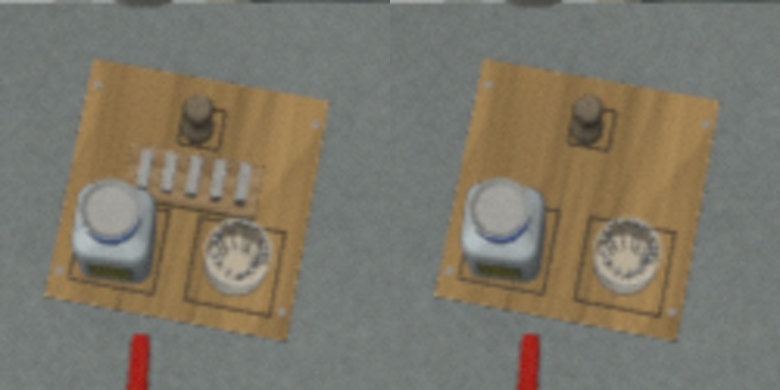

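View pics/scene1.png

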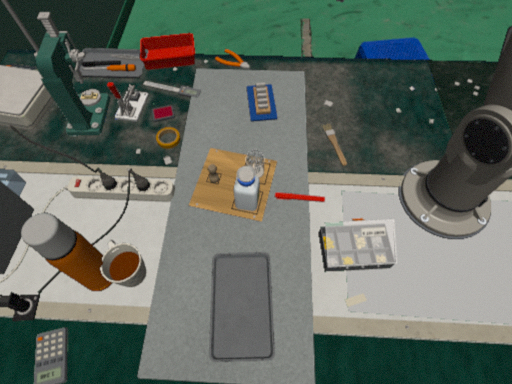

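```bash
python3 - <<'E'
from h import *
B={'top':{'bottle':(228,155,258,192,75+26),'cap':(230,156,252,180,150),'jar':(268,167,293,197,60),'stamp':(261,129,277,147,50)},
   'scene':{'bottle':(233,166,261,212,100),'cap':(236,165,260,187,150),'jar':(244,147,268,166,60),'stamp':(205,163,221,186,50)}}
for n in B:
    a=cv2.cvtColor(cv2.imread(f'pics/{n}0.png'),7).astype(np.float32);b=cv2.cvtColor(cv2.imread(f'pics/{n}1.png'),7).astype(np.float32)
    for t,(x0,y0,x1,y1,z) in B[n].items():
        W=np.eye(2,3,dtype=np.float32)
        for mode in(cv2.MOTION_TRANSLATION,cv2.MOTION_EUCLIDEAN):
            W=np.eye(2,3,dtype=np.float32)
            try:cc,W=cv2.findTransformECC(a[y0:y1,x0:x1],b[y0-4:y1+4,x0-4:x1+4],np.float32([[1,0,4],[0,1,4]]),mode,(3,200,1e-6),None,3)
            except Exception as e: print(n,t,'fail');continue
            c=np.array([(x1-x0)/2,(y1-y0)/2]);d=W[:,:2]@c+W[:,2]-4-c
            uv=c+[x0,y0];D=(ray(n,uv+d,z)-ray(n,uv,z))[0,:2]
            print(n,t,'px',d.round(2),'mm',D.round(1),'rot',np.degrees(np.arctan2(W[1,0],W[0,0])).round(1),round(cc,3))
E
```

```text
top bottle px [-0.21 -0.33] mm [0.8 0.5] rot 0.0 0.981
top bottle px [-0.18 -0.33] mm [0.8 0.4] rot 0.0 0.981
top cap px [-0.26 -0.44] mm [1.  0.6] rot 0.0 0.952
top cap px [-0.2  -0.42] mm [1.  0.5] rot 1.4 0.952
top jar px [-0.21 -0.35] mm [0.9 0.5] rot 0.0 0.967
top jar px [-0.19 -0.35] mm [0.9 0.5] rot -1.7 0.968
top stamp px [-0.04  0.  ] mm [-0.   0.1] rot 0.0 0.988
top stamp px [-0.05  0.  ] mm [-0.   0.1] rot 0.0 0.988
scene bottle px [-0.28  0.19] mm [0.7 0.6] rot 0.0 0.984
scene bottle px [-0.26  0.18] mm [0.6 0.6] rot -0.2 0.985
scene cap px [-0.3   0.09] mm [0.7 0.3] rot 0.0 0.968
scene cap px [-0.31  0.08] mm [0.7 0.3] rot 0.2 0.968
scene jar px [-0.13 -0.06] mm [ 0.4 -0.2] rot 0.0 0.86
scene jar px [-0.12 -0.03] mm [ 0.3 -0.1] rot 0.2 0.859
scene stamp px [-0.02  0.01] mm [0.1 0. ] rot 0.0 0.994
scene stamp px [-0.01  0.02] mm [0.  0.1] rot 0.5 0.994
```

```bash
python3 - <<'E'
from ov import *
a=np.radians(8.3)
g=[(rect(518.4,-316.1,24,45,110,a),(255,0,255)),(rect(518.4,-316.1,38,45,110,a),(255,0,255)),(rect(518.7,-316.5,24,85,150,a),(0,255,255))]
b=cv2.imread('pics/scene1.png');t=cv2.imread('pics/top1.png')
cv2.imwrite('pics/g14.png',np.hstack([cv2.resize(draw('scene',b,g,(235,75,285,125),8),(400,400)),cv2.resize(draw('top',t,g,(345,145,425,225),5),(400,400))]))
E
```

```text
(no output)
```

View pics/g14.png

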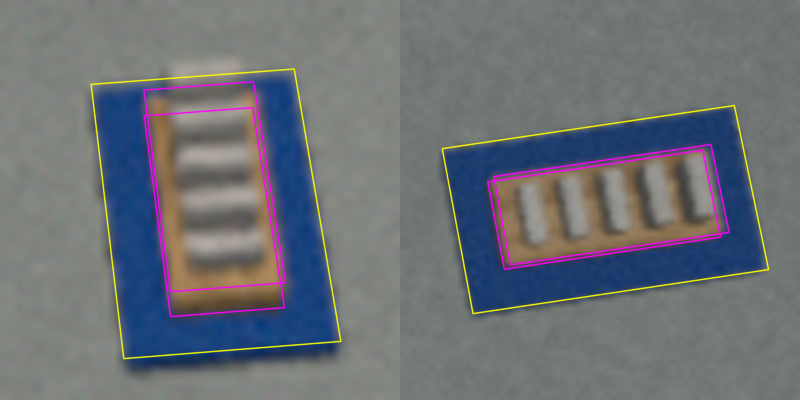

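```bash
python3 -c "
from cell import bot
print(bot.close_job(), bot.state()['time'])"
```

```text
the job is handed in; nothing more can be done
the job is handed in; nothing more can be done
```

The job is handed in, finished in about 65 s of the 144 s allowed. I stood the bottle, jar and stamp upright in the grey tray, then set the gauge cradle flat on the blue plate. After that I put the bottle, jar and stamp back.

**Items put back:** comparing the last pictures with the first, the bottle and jar are within about 1 mm of where they started and the stamp within about 0.1 mm. All three stand upright.

**Cradle:** it lies flat and lengthways on the blue plate. By eye on the overlays it is within about 2 mm of the middle. The plate's own position is a compromise, because fits in the two cameras disagreed by about 5 mm along its length.

**Red marker and forces:** I never touched the marker, and it looks unmoved in the pictures. The highest wrist force I read was about 42 N (along z), while touching the bare board at the start to find its height. Putting things down stayed under 15 N.

**Checks that disagreed:** the networks gave a few false reports. In the last scene picture the best hit for "red_marker" was at the checking plate, and in the top picture the best hit for "stamp" was at the jar. The pictures contradict both, so I disregarded them.

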